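# Nest the porcelain colour pots after class

### The arm

A 6-joint arm with a two-finger parallel gripper is mounted at the origin on the work surface. World frame = base frame: x ahead of the robot, y to its left, z up, the work surface at z = 0. Lengths are in m, angles in rad, forces in N, time in s.
With the tool pointing down it reaches from about 0.35 to 0.775 m from the base axis. Payload 5.5 kg.
Tool frame: the origin (TCP) lies at the very end of the fingers, on their centre line; the grasp point (between the pads) lies behind it (env.hold_point_z is the z of the grasp point in the tool frame, in m); z points along the fingers, y is the line along which they close (so a half turn about z gives the same grasp; the last joint's range is limited). The gripper opens to 85 mm and grips with 20 to 120 N. Pads are 22 mm wide; open, the fingers measure 114 mm over their backs; the gripper's body (76 mm by 85 mm) begins 54 mm behind the grasp point. The pads swing forward as they close: fully open they stand 13 mm farther back than shut.
Start: joints at [-1.273, 0.313, 0.046, 1.304, 0, 1.431], TCP at [0.244, -0.521, 0.231] pointing down, gripper open.
Joint ranges: [-2.76, 2.76], [-0.86, 1.69], [-1.03, 1.26], [-2.2, 2.34], [-1.47, 1.5], [-3.14, 3.14]. Speed limits (rad/s): [2.57, 2.57, 3.14, 3.14, 3.14, 3.14].

### API

Orientations are given as a unit quaternion [w, x, y, z].
In Python, from workcell import env gives the robot as it stands.
- The arm moves only by the tool arm_command, never from a script. Its argument "rows" is a list of rows, each an object with "delta_pos": the shift along the tool's x, y, z scaled (see below), a list of three; "rot": the turn, a rotation vector about the tool's x, y, z scaled (see below), a list of three; "fingers": the closure, from 0 (fully open) to 1 (shut). A call has 1 to 20 rows; each row shifts and turns the commanded pose from where the row before left it, along the tool's axes as they then stand; what a row does not reach is not made up. The controller multiplies each number of a shift by 0.02 m and each number of a turn by 360 degrees. A row lasts 1/10 s, in which the tool goes at most 50 mm and 8.59 degrees, less where a joint would pass 70% of its speed; a pose out of reach is approached as far as the arm can. A call with a number of a shift or a turn outside -1 to 1 is refused whole. A call with a gripper value outside its range is refused whole. The fingers move at their own pace and stop on an object; "squeeze" is the grip in N (left out, the last holds). Time passes only in rows, so rows that do not move let the fingers close. It gives the time, the measured TCP pose, the force and the opening at its end, in the units of the state.
- env.get_state(): the state, without advancing time (a new reading comes with each control period).
- env.read_camera(name): name is "scene" or "top" or "wrist"; returns (picture, depth): 384x512x3 uint8, blue, green, red; 384x512 float32, m along the optical axis (not along the pixel's ray), 0 where there is no reading.
- env.get_calibration(name): a dict with "mtx" (3x3 intrinsics, pixels), "R" (3x3) and "t" (3): a world point X has camera coordinates R X + t. Camera axes: x right, y down, z forward; pixel columns grow to the right and rows downward; lengths in m; the calibration is good to about 2 mm. A picture is of the moment at which its call begins: read the wrist's pose just before it. get_calibration takes no time and is no camera call; for the wrist camera it gives the pose at the moment of the call.
- env.hand_in(): hands the job in, once; it reports no verdict.
The state is a dict: "clock": time; "joint_pos": joint angles; "qvel": joint speeds; "tau": joint torques, N m; "tcp_pos": TCP position; "orientation": TCP orientation; "wrist_force": force on the tool from outside, world axes, zero at the start; "ft_torque": the same for the moment, N m; "finger_gap": finger opening in m.
Only numpy, scipy, OpenCV 4.12 (cv2) and the standard library are available. Lean on these libraries where they do the work, as an engineer would, in place of code of your own. Each camera call takes 0.05 s, during which the arm holds its last target. There are 200 camera calls.

### The job

Put the watercolour class's porcelain pot set away as a nested tower: stand the largest pot in the middle of the round cork mat, set the middle-sized pot into its well, the smallest into that one, and finally seat the knobbed lid on top, in that order and without dropping any of them. Leave the tower upright with every piece fully home, and do not disturb the sponge, the eraser or the tumbler.

Things in the scene. Friction and masses are not known exactly. Their poses are not given: they have to be found in the camera images.
- large_pot_mid (a point): The largest of three white porcelain pots: round, straight-sided, 66 mm across, 42 mm high, with an open well 56 mm across and 16 mm deep in its top; bottom edge bevelled to 60 mm over the lowest 6 mm. Stands upright on the drawing board. Point: its centre, 21 mm above its underside; z up.
- medium_pot_mid (a point): The middle-sized of three white porcelain pots: round, straight-sided, 51 mm across, 42 mm high, with an open well 41 mm across and 16 mm deep in its top; bottom edge bevelled to 45 mm over the lowest 6 mm. In the large pot's well it stands on the floor, its centre 26 mm above that pot's centre. Stands upright on the drawing board. Point: its centre, 21 mm above its underside; z up.
- small_pot_mid (a point): The smallest of three white porcelain pots: round, straight-sided, 38 mm across, 42 mm high, with an open well 29 mm across and 16 mm deep in its top; bottom edge bevelled to 32 mm over the lowest 6 mm. In the middle pot's well it stands on the floor, its centre 26 mm above that pot's centre. Stands upright on the drawing board. Point: its centre, 21 mm above its underside; z up.
- lid_mid (a point): White porcelain lid, 40 mm high: a plug 24 mm across and 12 mm long, a disc 38 mm across and 6 mm thick, and on top a round knob 18 mm across and 22 mm tall to hold it by. Stands on its plug, knob up, on the drawing board. Seated on the small pot, the disc lies on the rim, point 29 mm above that pot's centre. Point: on its axis, half-way up (20 mm above the plug's foot); z up.
- cork_mat: Round brown cork mat, 90 mm in diameter, 4 mm thick, fixed on the drawing board. Origin at the centre of its underside (on the board's top, 12 mm above the table); z up.
- tile: Square white glazed mixing tile, 85 x 85 mm, 4 mm thick, with paint blots, fixed on the drawing board; not part of the job. Origin at the centre of its underside; z up.
- sponge_mid (a point): Green sponge block, 50 x 36 x 22 mm, loose on the drawing board, not to be disturbed. The point is its centre; x along its length.
- eraser_mid (a point): Grey eraser, 44 x 22 x 14 mm, loose on the drawing board, not to be disturbed. The point is its centre; x along its length.
- tumbler_mid (a point): Steel drinking tumbler, 80 mm in diameter and 161 mm tall, standing on the table to the robot's right of the drawing board, not to be disturbed. The point is on its axis 80 mm above the table.

How it is judged:
On the way, in this order (a step that is already met when the one before it is completed fails the run):
1. the large pot stands on the round cork mat, let go (horizontal distance between large_pot_mid and cork_mat below 0.015 m and z of large_pot_mid in the frame of cork_mat between 0.022 and 0.029 m and angle between large_pot_mid's own z axis and vertical below 0.12 rad and contact force between the fingers and large_pot below 0.05 N and linear speed of large_pot below 0.03 m/s), for 0.2 s.
2. the medium pot stands in the large pot's well, let go (horizontal distance between medium_pot_mid and large_pot_mid below 0.008 m and z of medium_pot_mid in the frame of large_pot_mid between 0.022 and 0.03 m and angle between medium_pot_mid's own z axis and vertical below 0.12 rad and contact force between the fingers and medium_pot below 0.05 N and linear speed of medium_pot below 0.03 m/s), for 0.2 s.
3. the small pot stands in the medium pot's well, let go (horizontal distance between small_pot_mid and medium_pot_mid below 0.008 m and z of small_pot_mid in the frame of medium_pot_mid between 0.022 and 0.03 m and angle between small_pot_mid's own z axis and vertical below 0.12 rad and contact force between the fingers and small_pot below 0.05 N and linear speed of small_pot below 0.03 m/s), for 0.2 s.
4. the lid is seated on the small pot, let go (horizontal distance between lid_mid and small_pot_mid below 0.008 m and z of lid_mid in the frame of small_pot_mid between 0.025 and 0.033 m and angle between lid_mid's own z axis and vertical below 0.12 rad and contact force between the fingers and lid below 0.05 N and linear speed of lid below 0.03 m/s), for 0.2 s.
At the end, for the whole second after the job is handed in: Large pot on the cork mat within 15 mm of its centre; medium pot in the large one's well, small pot in the medium one's, lid on the small pot, each fully down (within about 4 mm), within 8 mm of the axis below and tilted under 0.12 rad; all released and at rest (horizontal distance between large_pot_mid and cork_mat below 0.015 m and z of large_pot_mid in the frame of cork_mat between 0.022 and 0.029 m and angle between each of large_pot_mid, medium_pot_mid, small_pot_mid, lid_mid's own z axis and vertical below 0.12 rad and contact force between the fingers and large_pot below 0.05 N and horizontal distance between medium_pot_mid and large_pot_mid below 0.008 m and z of medium_pot_mid in the frame of large_pot_mid between 0.022 and 0.03 m and contact force between the fingers and medium_pot below 0.05 N and horizontal distance between small_pot_mid and medium_pot_mid below 0.008 m and z of small_pot_mid in the frame of medium_pot_mid between 0.022 and 0.03 m and contact force between the fingers and small_pot below 0.05 N and horizontal distance between lid_mid and small_pot_mid below 0.008 m and z of lid_mid in the frame of small_pot_mid between 0.025 and 0.033 m and contact force between the fingers and lid below 0.05 N and linear speed of each of large_pot, medium_pot, small_pot, lid below 0.02 m/s); the robot touches nothing.
It fails at once if the sponge, eraser or tumbler is disturbed (moved more than 20 mm) (distance of any of sponge_mid, eraser_mid, tumbler_mid from where it was at the start of the episode above 0.02 m).
It fails at once if a pot or the lid is dropped (moves faster than 0.6 m/s out of the gripper) ((contact force between the fingers and large_pot below 0.05 N and linear speed of large_pot above 0.6 m/s) or (contact force between the fingers and medium_pot below 0.05 N and linear speed of medium_pot above 0.6 m/s) or (contact force between the fingers and small_pot below 0.05 N and linear speed of small_pot above 0.6 m/s) or (contact force between the fingers and lid below 0.05 N and linear speed of lid above 0.6 m/s)).
It also fails if it takes over 120 s, if anything falls off the work surface, if the arm or the gripper's body presses on something with over 40 N, if the wrist force passes 120 N, or if a joint passes its speed limit or range.

## Working session

There is one attempt and no reset: what is moved stays moved. The work goes in short steps, Python scripts to look and compute and a tool call to move; the robot and the scene stay as the last step left them, time stands still between calls to the robot, and variables do not carry over. Pictures are saved under pics/ and viewed, on a budget of 14 in all, crops included, one or two more only if the job needs it, and the job is handed in when it is done.

Besides the shell and the picture viewer there is one more tool, called after "Emit:" as name(argument=value, ...) on one line, values as JSON. arm_command: Moves the arm, as the interface text tells. Shifts and turns lie within -1 to 1; 1 stands for 0.02 m of shift or 360 degrees of turn. Its arguments: {"type":"object","properties":{"rows":{"type":"array","items":{"type":"object","properties":{"delta_pos":{"type":"array","items":{"type":"number","minimum":-1,"maximum":1}},"rot":{"type":"array","items":{"type":"number","minimum":-1,"maximum":1}},"fingers":{"type":"number"}}}},"squeeze":{"type":"number"}},"required":["rows"]}

```bash
ls; mkdir -p pics
python3 - <<'E'
from workcell import env
import cv2,numpy as np
print(env.get_state(), env.hold_point_z)
for n in ["top","scene"]:
    p,d=env.read_camera(n); c=env.get_calibration(n); print(n,c)
    np.savez(f"pics/{n}0.npz",p=p,d=d,**c)
    cv2.imwrite(f"pics/{n}0.png",cv2.resize(p,(800,600),interpolation=cv2.INTER_CUBIC))
E
```

```text
pics
{'clock': 0.0, 'joint_pos': array([-1.27263593e+00,  3.13997393e-01,  4.49487832e-02,  1.30361117e+00,
       -2.41302083e-05,  1.43117509e+00]), 'qvel': array([-5.70397376e-05, -9.69465213e-04, -7.76567642e-05, -4.60678249e-04,
        1.00530742e-03,  5.68884252e-04]), 'tau': array([-2.94124229e-04, -4.80620813e+01,  2.98535693e+01,  1.92209333e-02,
       -1.30292797e-04, -2.12434333e-05]), 'tcp_pos': array([ 0.24357638, -0.52027333,  0.23039825]), 'orientation': array([-9.27844213e-04,  9.76138479e-01,  2.17146960e-01, -8.58073671e-05]), 'wrist_force': array([-1.02458857, -0.50853831,  0.31235245]), 'ft_torque': array([ 0.02918619,  0.05539248, -0.01874276]), 'finger_gap': 0.08553338278510002} -0.0187
top {'mtx': array([[410.76513925,   0.        , 257.29357261],
       [  0.        , 410.76513925, 186.11725364],
       [  0.        ,   0.        ,   1.        ]]), 'R': array([[ 0.02821738, -0.99953411, -0.01163339],
       [-0.98828475, -0.02614974, -0.15036435],
       [ 0.14999009,  0.01573999, -0.9885622 ]]), 't': array([-0.08176032,  0.55499648,  0.92397631])}
scene {'mtx': array([[400.1901961 ,   0.        , 254.04720399],
       [  0.        , 400.1901961 , 202.97741122],
       [  0.        ,   0.        ,   1.        ]]), 'R': array([[-0.4277155 ,  0.90389851,  0.00518953],
       [ 0.76744165,  0.36616694, -0.52626523],
       [-0.47759059, -0.22110913, -0.85030464]]), 't': array([ 0.3049403 , -0.34395302,  1.26863191])}
```

View pics/top0.png

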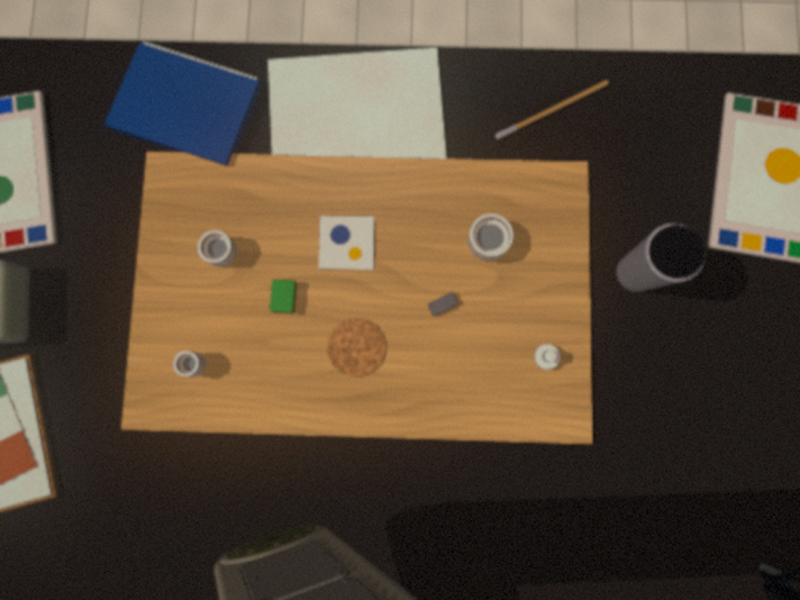

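View pics/scene0.png

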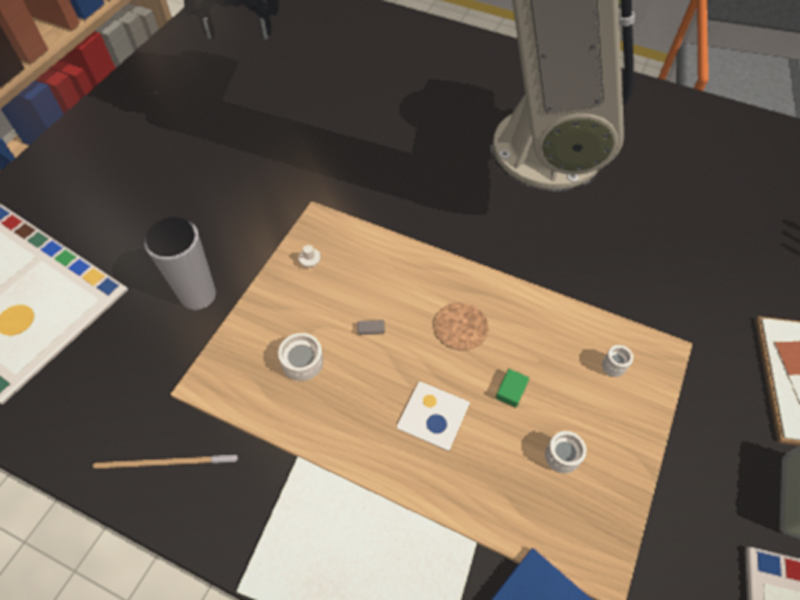

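Top view (800x600): large pot rim (491,234), medium (216,246), small (187,363), lid (547,357), mat (357,348), sponge (283,296), eraser (443,304). In the scene view the rims are at (301,353), (567,451), (620,357), the lid at (308,258) and the mat at (461,326).

```bash
cat > h.py <<'E'
import numpy as np,cv2
def world(d,c,):
    v,u=np.mgrid[:d.shape[0],:d.shape[1]]
    K=c["mtx"];r=np.stack([(u-K[0,2])/K[0,0],(v-K[1,2])/K[1,1],np.ones(d.shape)],-1)*d[...,None]
    return (r-c["t"])@c["R"]
def pix(u,v,z,c):
    K=c["mtx"];r=c["R"].T@np.array([(u-K[0,2])/K[0,0],(v-K[1,2])/K[1,1],1]);o=-c["R"].T@c["t"]
    return o+r*(z-o[2])/r[2]
def circ(P):
    A=np.c_[2*P,np.ones(len(P))];s=np.linalg.lstsq(A,(P**2).sum(1),rcond=None)[0]
    return s[:2],np.sqrt(s[2]+s[:2]@s[:2])
E
python3 - <<'E'
from h import *
np.set_printoptions(precision=4,suppress=True)
px={"top":dict(large=(491,234,.054),med=(216,246,.054),small=(187,363,.054),lid=(547,357,.030),mat=(357,348,.016),sponge=(283,296,.034),eraser=(443,304,.026)),
"scene":dict(large=(301,353,.054),med=(567,451,.054),small=(620,357,.054),lid=(308,258,.030),mat=(461,326,.016),sponge=(513,385,.034),eraser=(371,326,.026))}
for n in px:
    c=np.load(f"pics/{n}0.npz");W=world(c["d"],c)
    for k,(u,v,z) in px[n].items():
        q=pix(u*.64,v*.64,z,c)
        m=(np.linalg.norm(W[...,:2]-q[:2],axis=-1)<.045)&(c["d"]>0)&(W[...,2]>.022 if z>.02 else False)
        P=W[m]
        e=""
        if len(P): 
            P=P[np.abs(P[:,2]-z)<.006] if z>.05 else P
            if len(P): e=(cv2.minEnclosingCircle(P[:,:2].astype(np.float32)),P[:,:2].mean(0),P[:,2].max(),len(P))
        print(n,k,q,e)
E
```

```text
top large [ 0.645 -0.198  0.054] (((0.6438295841217041, -0.1981515735387802), 0.03308706358075142), array([ 0.6436, -0.1989]), np.float64(0.05746018469697355), 193)
top med [0.6159 0.2152 0.054 ] (((0.6161567568778992, 0.2181485891342163), 0.025743933394551277), array([0.6153, 0.2185]), np.float64(0.0578676261403681), 139)
top small [0.4398 0.2452 0.054 ] (((0.4387701749801636, 0.2471345067024231), 0.01889682561159134), array([0.439, 0.247]), np.float64(0.056306259374997766), 105)
top lid [ 0.4644 -0.2859  0.03  ] (((0.4652048945426941, -0.286020964384079), 0.01902325637638569), array([ 0.4648, -0.2843]), np.float64(0.05466809188216488), 209)
top mat [ 0.4709 -0.      0.016 ] 
top sponge [0.5454 0.1139 0.034 ] (((0.5456244945526123, 0.1157238781452179), 0.028648484498262405), array([0.5457, 0.1149]), np.float64(0.0378495231706523), 331)
top eraser [ 0.5407 -0.1293  0.026 ] (((0.541334867477417, -0.12941332161426544), 0.02261262759566307), array([ 0.5411, -0.1286]), np.float64(0.029126620333935427), 152)
scene large [ 0.6487 -0.193   0.054 ] (((0.6461158394813538, -0.19623523950576782
[... 262 characters left out ...]
mall [0.4453 0.2498 0.054 ] (((0.44194111227989197, 0.2491702437400818), 0.019234756007790565), array([0.4421, 0.2489]), np.float64(0.05954336773470004), 117)
scene lid [ 0.4713 -0.2846  0.03  ] (((0.4676778316497803, -0.28470152616500854), 0.01995380036532879), array([ 0.4705, -0.2814]), np.float64(0.057515851808633604), 146)
scene mat [0.4761 0.0042 0.016 ] 
scene sponge [0.5497 0.1179 0.034 ] (((0.5498384237289429, 0.1166297197341919), 0.028922008350491524), array([0.5517, 0.1177]), np.float64(0.03900157108365288), 315)
scene eraser [ 0.5449 -0.1262  0.026 ] (((0.5431549549102783, -0.12698817253112793), 0.02306520566344261), array([ 0.5446, -0.126 ]), np.float64(0.03182067752640891), 145)
```

Emit:
arm_command(rows=[{"rot": [0, 0, -0.0225], "fingers": 0}, {"rot": [0, 0, -0.0225], "fingers": 0}, {"rot": [0, 0, -0.0225], "fingers": 0}, {"rot": [0, 0, -0.0225], "fingers": 0}, {"rot": [0, 0, -0.0225], "fingers": 0}, {"rot": [0, 0, -0.0225], "fingers": 0}, {"rot": [0, 0, -0.0225], "fingers": 0}, {"rot": [0, 0, -0.0228], "fingers": 0}, {"delta_pos": [0, 0, 0], "fingers": 0}], squeeze=40)

```text
schema error: expected keys delta_pos, rot, fingers
```

Emit:
arm_command(rows=[{"delta_pos": [0.8, 1, 0]}, {"delta_pos": [0.8, 1, 0]}, {"delta_pos": [0.8, 1, 0]}, {"delta_pos": [0.8, 1, 0]}, {"delta_pos": [0.8, 1, 0]}, {"delta_pos": [0.8, 1, 0]}, {"delta_pos": [0.8, 1, 0]}, {"delta_pos": [0.8, 1, 0]}, {"delta_pos": [0.8, 1, 0]}, {"delta_pos": [0.8, 1, 0]}, {"delta_pos": [0.8, 1, 0]}, {"delta_pos": [0.8, 1, 0]}, {"delta_pos": [0.8, 1, 0]}, {"delta_pos": [0.8, 1, 0]}, {"delta_pos": [0.8, 1, 0]}, {"delta_pos": [0.8, 1, 0]}, {"delta_pos": [0.8, 1, 0]}, {"delta_pos": [0.8, 0.8, 0]}, {"delta_pos": [0.8, 0.6, 0]}, {"delta_pos": [0, 0, 0]}])

```text
schema error: expected keys delta_pos, rot, fingers
```

Emit:
arm_command(rows=[{"delta_pos": [0, 0, 0], "rot": [0, 0, -0.0225], "fingers": 0}, {"delta_pos": [0, 0, 0], "rot": [0, 0, -0.0225], "fingers": 0}, {"delta_pos": [0, 0, 0], "rot": [0, 0, -0.0225], "fingers": 0}, {"delta_pos": [0, 0, 0], "rot": [0, 0, -0.0225], "fingers": 0}, {"delta_pos": [0, 0, 0], "rot": [0, 0, -0.0225], "fingers": 0}, {"delta_pos": [0, 0, 0], "rot": [0, 0, -0.0225], "fingers": 0}, {"delta_pos": [0, 0, 0], "rot": [0, 0, -0.0225], "fingers": 0}, {"delta_pos": [0, 0, 0], "rot": [0, 0, -0.0228], "fingers": 0}, {"delta_pos": [0, 0, 0], "rot": [0, 0, 0], "fingers": 0}], squeeze=40)

```text
clock: 1.0
tcp_pos: [0.2437, -0.5205, 0.2308]
orientation: [-0.0, 0.707, 0.707, 0.0]
wrist_force: [-0.1, 0.4, 0.2]
finger_gap: 0.0853
```

Emit:
arm_command(rows=[{"delta_pos": [0.8, 1, 0], "rot": [0, 0, 0], "fingers": 0}, {"delta_pos": [0.8, 1, 0], "rot": [0, 0, 0], "fingers": 0}, {"delta_pos": [0.8, 1, 0], "rot": [0, 0, 0], "fingers": 0}, {"delta_pos": [0.8, 1, 0], "rot": [0, 0, 0], "fingers": 0}, {"delta_pos": [0.8, 1, 0], "rot": [0, 0, 0], "fingers": 0}, {"delta_pos": [0.8, 1, 0], "rot": [0, 0, 0], "fingers": 0}, {"delta_pos": [0.8, 1, 0], "rot": [0, 0, 0], "fingers": 0}, {"delta_pos": [0.8, 1, 0], "rot": [0, 0, 0], "fingers": 0}, {"delta_pos": [0.8, 1, 0], "rot": [0, 0, 0], "fingers": 0}, {"delta_pos": [0.8, 1, 0], "rot": [0, 0, 0], "fingers": 0}, {"delta_pos": [0.8, 1, 0], "rot": [0, 0, 0], "fingers": 0}, {"delta_pos": [0.8, 1, 0], "rot": [0, 0, 0], "fingers": 0}, {"delta_pos": [0.8, 1, 0], "rot": [0, 0, 0], "fingers": 0}, {"delta_pos": [0.8, 1, 0], "rot": [0, 0, 0], "fingers": 0}, {"delta_pos": [0.8, 1, 0], "rot": [0, 0, 0], "fingers": 0}, {"delta_pos": [0.8, 1, 0], "rot": [0, 0, 0], "fingers": 0}, {"delta_pos": [0.8, 1, 0], "rot": [0, 0, 0], "fingers": 0}, {"delta_pos": [0.8, 1, 0], "rot": [0, 0, 0], "fingers": 0}, {"delta_pos": [0.8, 0.8, 0], "rot": [0, 0, 0], "fingers": 0}, {"delta_pos": [0, 0, 0], "rot": [0, 0, 0], "fingers": 0}])

```text
clock: 3.0
tcp_pos: [0.6213, -0.2147, 0.2304]
orientation: [-0.0, 0.707, 0.707, 0.0]
wrist_force: [-0.3, -0.5, -1.1]
finger_gap: 0.0853
```

```bash
cat > look.py <<'E'
import sys
from workcell import env
from h import *
np.set_printoptions(precision=4,suppress=True)
def shot(n,tag):
    c=env.get_calibration(n);p,d=env.read_camera(n)
    np.savez(f"pics/{tag}.npz",p=p,d=d,**c)
    cv2.imwrite(f"pics/{tag}.png",cv2.resize(p,None,fx=1.5,fy=1.5,interpolation=cv2.INTER_CUBIC));return p,d,c
if __name__=="__main__": shot(sys.argv[1],sys.argv[2])
E
python3 look.py wrist w1
```

```text
(no output)
```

View pics/w1.png

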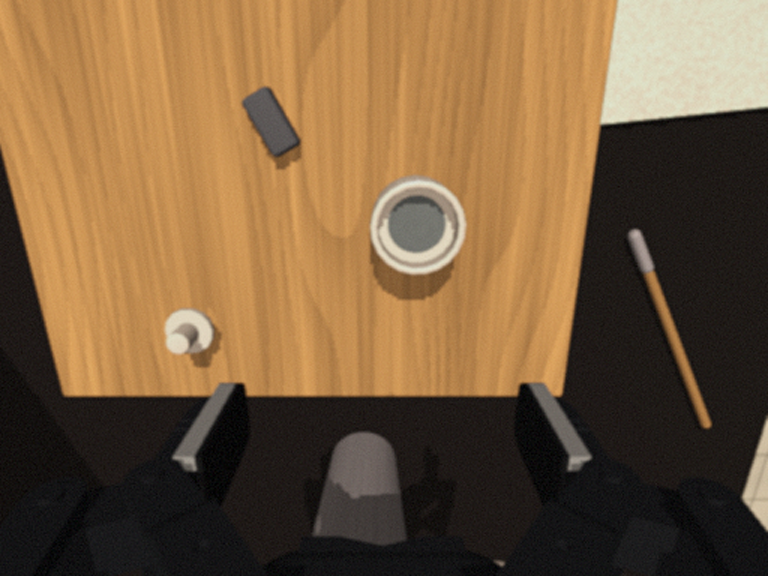

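The wrist view has +y up and +x to the right. The large pot's rim is centred at (418,225), the lid disc at (189,332), the eraser at (271,122), and the fingers are at the bottom.

```bash
cat >> h.py <<'E'
def ring(c,guess,z,R,tag=""):
    "top rim by depth: circle fit of the outer outline at height z"
    W=world(c["d"],c);m=(np.linalg.norm(W[...,:2]-guess,axis=-1)<R+.012)&(np.abs(W[...,2]-z)<.006)&(c["d"]>0)
    P=W[m][:,:2]; a=cv2.minEnclosingCircle(P.astype(np.float32)); print(tag,"ring",np.round(a[0],4),round(a[1],4),"mean",P.mean(0).round(4),"z",np.median(W[m][:,2]).round(4),len(P))
E
python3 - <<'E'
from h import *
c=np.load("pics/w1.npz")
print(pix(418/1.5,225/1.5,.054,c),pix(189/1.5,332/1.5,.030,c),pix(271/1.5,122/1.5,.026,c))
print(pix(370/1.5,225/1.5,.054,c),pix(466/1.5,225/1.5,.054,c))
ring(c,[.644,-.198],.054,.033)
ring(c,[.4655,-.2855],.030,.019)
E
```

```text
[ 0.64576036 -0.1934558   0.054     ] [ 0.46784467 -0.2842839   0.03      ] [ 0.544246   -0.12698996  0.026     ]
[ 0.61300301 -0.19346432  0.054     ] [ 0.67850243 -0.19344728  0.054     ]
 ring [ 0.6459 -0.1959] 0.0329 mean [ 0.6462 -0.1954] z 0.0525 942
 ring [ 0.4676 -0.2836] 0.0192 mean [ 0.4709 -0.2799] z 0.0292 528
```

Emit:
arm_command(rows=[{"delta_pos": [0.48, 0.62, 1], "rot": [0, 0, 0], "fingers": 0}, {"delta_pos": [0.48, 0.62, 1], "rot": [0, 0, 0], "fingers": 0}, {"delta_pos": [0, 0, 1], "rot": [0, 0, 0], "fingers": 0}, {"delta_pos": [0, 0, 1], "rot": [0, 0, 0], "fingers": 0}, {"delta_pos": [0, 0, 1], "rot": [0, 0, 0], "fingers": 0}, {"delta_pos": [0, 0, 1], "rot": [0, 0, 0], "fingers": 0}, {"delta_pos": [0, 0, 1], "rot": [0, 0, 0], "fingers": 0}, {"delta_pos": [0, 0, 0.8], "rot": [0, 0, 0], "fingers": 0}, {"delta_pos": [0, 0, 0.8], "rot": [0, 0, 0], "fingers": 0}, {"delta_pos": [0, 0, 0.7], "rot": [0, 0, 0], "fingers": 0}, {"delta_pos": [0, 0, 0.6], "rot": [0, 0, 0], "fingers": 0}, {"delta_pos": [0, 0, 0.5], "rot": [0, 0, 0], "fingers": 0}, {"delta_pos": [0, 0, 0], "rot": [0, 0, 0], "fingers": 0}])

```text
clock: 4.35
tcp_pos: [0.6435, -0.1974, 0.0216]
orientation: [-0.001, 0.707, 0.707, -0.001]
wrist_force: [-0.5, -0.0, -0.4]
finger_gap: 0.0853
```

```bash
python3 look.py wrist w2; python3 -c "
from h import *
c=np.load('pics/w2.npz');ring(c,[.646,-.1955],.054,.033)"
```

```text
ring [ 0.6456 -0.1928] 0.0449 mean [ 0.65   -0.1941] z 0.0525 6701
```

View pics/w2.png

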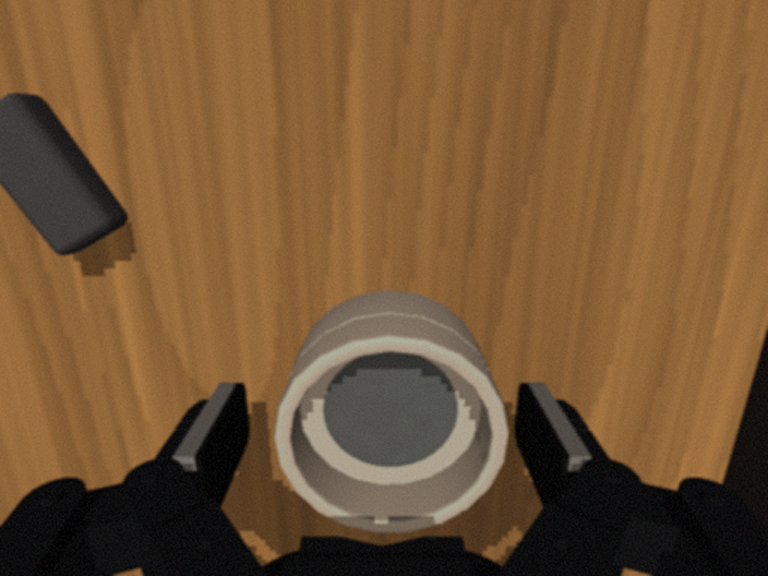

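The rim is centred at (392,432), left edge 276, right edge 508. It sits centrally between the pads (inner faces at 245 and 517), clear on both sides.

```bash
python3 -c "
from h import *
from workcell import env
c=np.load('pics/w2.npz')
print(pix(392/1.5,432/1.5,.054,c),pix(276/1.5,432/1.5,.054,c),pix(508/1.5,432/1.5,.054,c),pix(392/1.5,335/1.5,.054,c),pix(392/1.5,527/1.5,.054,c))
print(env.get_state()['tcp_pos'])"
```

```text
[ 0.64635939 -0.19152479  0.054     ] [ 0.61452558 -0.19160599  0.054     ] [ 0.67811154 -0.1914438   0.054     ] [ 0.6461625  -0.16239546  0.054     ] [ 0.64658526 -0.22494117  0.054     ]
[ 0.64409342 -0.1975868   0.02264047]
```

Emit:
arm_command(rows=[{"delta_pos": [0.18, 0.1, 0.2], "rot": [0, 0, 0], "fingers": 0}, {"delta_pos": [0, 0, 0], "rot": [0, 0, 0], "fingers": 0}, {"delta_pos": [0, 0, 0], "rot": [0, 0, 0], "fingers": 0.1}, {"delta_pos": [0, 0, 0], "rot": [0, 0, 0], "fingers": 0.2}, {"delta_pos": [0, 0, 0], "rot": [0, 0, 0], "fingers": 0.4}, {"delta_pos": [0, 0, 0], "rot": [0, 0, 0], "fingers": 0.6}, {"delta_pos": [0, 0, 0], "rot": [0, 0, 0], "fingers": 1}, {"delta_pos": [0, 0, 0], "rot": [0, 0, 0], "fingers": 1}, {"delta_pos": [0, 0, 0], "rot": [0, 0, 0], "fingers": 1}, {"delta_pos": [0, 0, 0], "rot": [0, 0, 0], "fingers": 1}], squeeze=40)

```text
clock: 5.4
tcp_pos: [0.6472, -0.1942, 0.0202]
orientation: [0.001, 0.707, 0.707, 0.0]
wrist_force: [-0.9, 1.7, 5.8]
finger_gap: 0.0639
```

Emit:
arm_command(rows=[{"delta_pos": [0, 0, -0.3], "rot": [0, 0, 0], "fingers": 1}, {"delta_pos": [0, 0, -0.6], "rot": [0, 0, 0], "fingers": 1}, {"delta_pos": [0, 0, -1], "rot": [0, 0, 0], "fingers": 1}, {"delta_pos": [0, 0, -1], "rot": [0, 0, 0], "fingers": 1}, {"delta_pos": [0, 0, -1], "rot": [0, 0, 0], "fingers": 1}, {"delta_pos": [0, 0, 0], "rot": [0, 0, 0], "fingers": 1}])

```text
clock: 6.0
tcp_pos: [0.6486, -0.195, 0.1011]
orientation: [0.003, 0.707, 0.707, 0.001]
wrist_force: [0.4, -1.0, -1.7]
finger_gap: 0.0643
```

```bash
python3 look.py wrist w3; python3 -c "
from workcell import env
print(env.get_state()['tcp_pos'])"
```

```text
[ 0.64773916 -0.19460189  0.09911348]
```

View pics/w3.png

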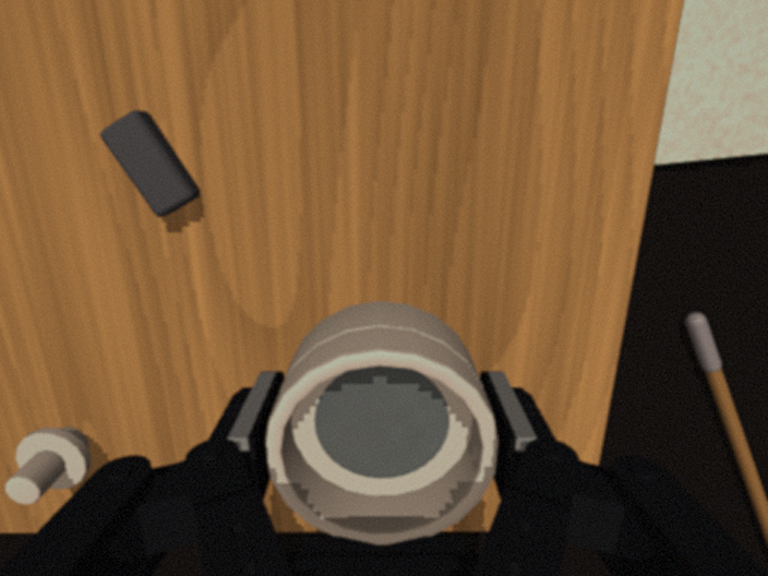

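The large pot is held between the pads, with its rim centred at about (382,447). The eraser and lid are untouched.

```bash
python3 -c "
from h import *
c=np.load('pics/w3.npz')
for z in (.132,.136):
  print(pix(382/1.5,447/1.5,z,c),pix(267/1.5,440/1.5,z,c)-pix(497/1.5,440/1.5,z,c),pix(382/1.5,352/1.5,z,c),pix(382/1.5,543/1.5,z,c))"
```

```text
[ 0.64847909 -0.19501063  0.132     ] [-0.06432334  0.00016623  0.        ] [ 0.6484657  -0.16529591  0.132     ] [ 0.648495   -0.23030124  0.132     ]
[ 0.64845879 -0.19189935  0.136     ] [-0.06199082  0.0001602   0.        ] [ 0.64844588 -0.16326216  0.136     ] [ 0.64847412 -0.22591024  0.136     ]
```

Emit:
arm_command(rows=[{"delta_pos": [0.5, -0.44, 0], "rot": [0, 0, 0], "fingers": 1}, {"delta_pos": [0.98, -0.875, 0], "rot": [0, 0, 0], "fingers": 1}, {"delta_pos": [0.98, -0.875, 0], "rot": [0, 0, 0], "fingers": 1}, {"delta_pos": [0.98, -0.875, 0], "rot": [0, 0, 0], "fingers": 1}, {"delta_pos": [0.98, -0.875, 0], "rot": [0, 0, 0], "fingers": 1}, {"delta_pos": [0.98, -0.875, 0], "rot": [0, 0, 0], "fingers": 1}, {"delta_pos": [0.98, -0.875, 0], "rot": [0, 0, 0], "fingers": 1}, {"delta_pos": [0.98, -0.875, 0], "rot": [0, 0, 0], "fingers": 1}, {"delta_pos": [0.98, -0.875, 0], "rot": [0, 0, 0], "fingers": 1}, {"delta_pos": [0.98, -0.875, 0], "rot": [0, 0, 0], "fingers": 1}, {"delta_pos": [0.5, -0.44, 0], "rot": [0, 0, 0], "fingers": 1}, {"delta_pos": [0, 0, 0], "rot": [0, 0, 0], "fingers": 1}, {"delta_pos": [0, 0, 0.7], "rot": [0, 0, 0], "fingers": 1}, {"delta_pos": [0, 0, 0.7], "rot": [0, 0, 0], "fingers": 1}, {"delta_pos": [0, 0, 0.6], "rot": [0, 0, 0], "fingers": 1}, {"delta_pos": [0, 0, 0.6], "rot": [0, 0, 0], "fingers": 1}, {"delta_pos": [0, 0, 0], "rot": [0, 0, 0], "fingers": 1}])

```text
clock: 7.75
tcp_pos: [0.4713, 0.0016, 0.0437]
orientation: [-0.001, 0.708, 0.707, -0.001]
wrist_force: [-0.3, -0.6, -1.2]
finger_gap: 0.0641
```

```bash
python3 look.py wrist w4; python3 -c "
from workcell import env
print(env.get_state()['tcp_pos'])"
```

```text
[0.47166655 0.00164319 0.0444988 ]
```

View pics/w4.png

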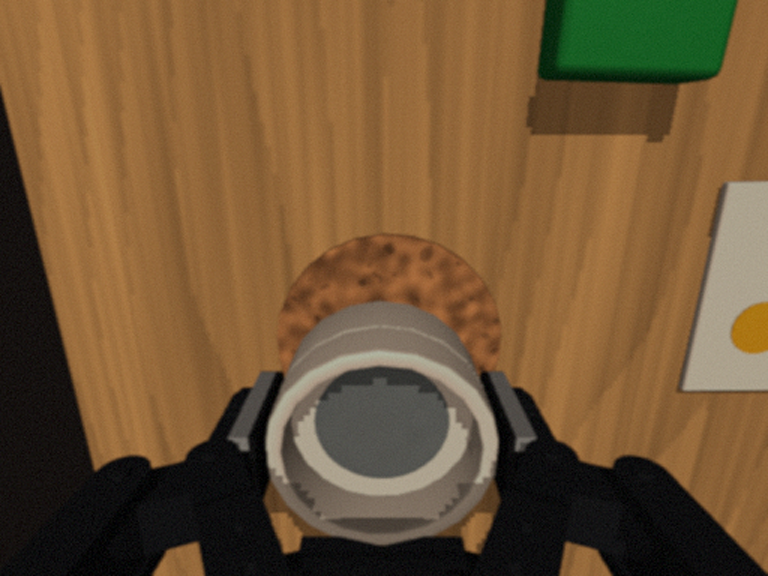

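The mat shows behind the pot: left edge 278 and right edge 500 (row about 330), top edge (389,234).

```bash
python3 -c "
from h import *
c=np.load('pics/w4.npz')
a=[pix(u/1.5,v/1.5,.016,c) for u,v in ((278,330),(500,330),(389,234),(300,275),(476,275))]
print(a,circ(np.array(a)[:,:2]))"
```

```text
[array([0.4304439, 0.0111001, 0.016    ]), array([0.51747752, 0.01118476, 0.016     ]), array([0.47383911, 0.04944092, 0.016     ]), array([0.44039106, 0.03372823, 0.016     ]), array([0.50661822, 0.03375514, 0.016     ])] (array([0.47380243, 0.00538267]), np.float64(0.04381009916929249))
```

Emit:
arm_command(rows=[{"delta_pos": [0.15, 0.1, 0.3], "rot": [0, 0, 0], "fingers": 1}, {"delta_pos": [0, 0, 0.3], "rot": [0, 0, 0], "fingers": 1}, {"delta_pos": [0, 0, 0.2], "rot": [0, 0, 0], "fingers": 1}, {"delta_pos": [0, 0, 0.1], "rot": [0, 0, 0], "fingers": 1}, {"delta_pos": [0, 0, 0.05], "rot": [0, 0, 0], "fingers": 1}, {"delta_pos": [0, 0, 0], "rot": [0, 0, 0], "fingers": 1}, {"delta_pos": [0, 0, 0], "rot": [0, 0, 0], "fingers": 1}])

```text
clock: 8.5
tcp_pos: [0.4737, 0.0053, 0.0265]
orientation: [0.0, 0.707, 0.707, 0.0]
wrist_force: [-0.4, 0.2, -1.6]
finger_gap: 0.0642
```

Emit:
arm_command(rows=[{"delta_pos": [0, 0, 0.05], "rot": [0, 0, 0], "fingers": 1}, {"delta_pos": [0, 0, 0.05], "rot": [0, 0, 0], "fingers": 1}, {"delta_pos": [0, 0, 0], "rot": [0, 0, 0], "fingers": 1}, {"delta_pos": [0, 0, 0], "rot": [0, 0, 0], "fingers": 1}])

```text
clock: 8.9
tcp_pos: [0.4735, 0.0053, 0.0243]
orientation: [0.0, 0.707, 0.707, -0.0]
wrist_force: [-0.3, 0.3, -1.9]
finger_gap: 0.0642
```

Emit:
arm_command(rows=[{"delta_pos": [0, 0, 0.05], "rot": [0, 0, 0], "fingers": 1}, {"delta_pos": [0, 0, 0], "rot": [0, 0, 0], "fingers": 1}, {"delta_pos": [0, 0, 0], "rot": [0, 0, 0], "fingers": 1}])

```text
clock: 9.2
tcp_pos: [0.4736, 0.0053, 0.0241]
orientation: [0.0, 0.707, 0.707, 0.0]
wrist_force: [-2.1, 0.1, 8.1]
finger_gap: 0.0638
```

Contact made with the mat. Releasing slowly and rising.

Emit:
arm_command(rows=[{"delta_pos": [0, 0, 0], "rot": [0, 0, 0], "fingers": 0.2}, {"delta_pos": [0, 0, 0], "rot": [0, 0, 0], "fingers": 0}, {"delta_pos": [0, 0, 0], "rot": [0, 0, 0], "fingers": 0}, {"delta_pos": [0, 0, 0], "rot": [0, 0, 0], "fingers": 0}, {"delta_pos": [0, 0, 0], "rot": [0, 0, 0], "fingers": 0}, {"delta_pos": [0, 0, -0.3], "rot": [0, 0, 0], "fingers": 0}, {"delta_pos": [0, 0, -0.6], "rot": [0, 0, 0], "fingers": 0}, {"delta_pos": [0, 0, -1], "rot": [0, 0, 0], "fingers": 0}, {"delta_pos": [0, 0, -1], "rot": [0, 0, 0], "fingers": 0}, {"delta_pos": [0, 0, -1], "rot": [0, 0, 0], "fingers": 0}, {"delta_pos": [0, 0, -1], "rot": [0, 0, 0], "fingers": 0}, {"delta_pos": [0, 0, -1], "rot": [0, 0, 0], "fingers": 0}, {"delta_pos": [-1, 0, -1], "rot": [0, 0, 0], "fingers": 0}, {"delta_pos": [-1, 0, -1], "rot": [0, 0, 0], "fingers": 0}, {"delta_pos": [-1, 0, -1], "rot": [0, 0, 0], "fingers": 0}, {"delta_pos": [0, 0, 0], "rot": [0, 0, 0], "fingers": 0}, {"delta_pos": [0, 0, 0], "rot": [0, 0, 0], "fingers": 0}])

```text
clock: 10.9
tcp_pos: [0.4737, -0.0548, 0.2016]
orientation: [0.0, 0.708, 0.707, 0.0]
wrist_force: [-0.1, 0.0, -1.0]
finger_gap: 0.0854
```

```bash
python3 look.py wrist w5; python3 -c "
from h import *
from workcell import env
print(env.get_state()['tcp_pos'])
c=np.load('pics/w5.npz');ring(c,[.4736,.005],.058,.033)"
```

```text
[ 0.4731083  -0.0542839   0.20084781]
 ring [0.4733 0.0034] 0.033 mean [0.4736 0.0044] z 0.0566 1271
```

View pics/w5.png

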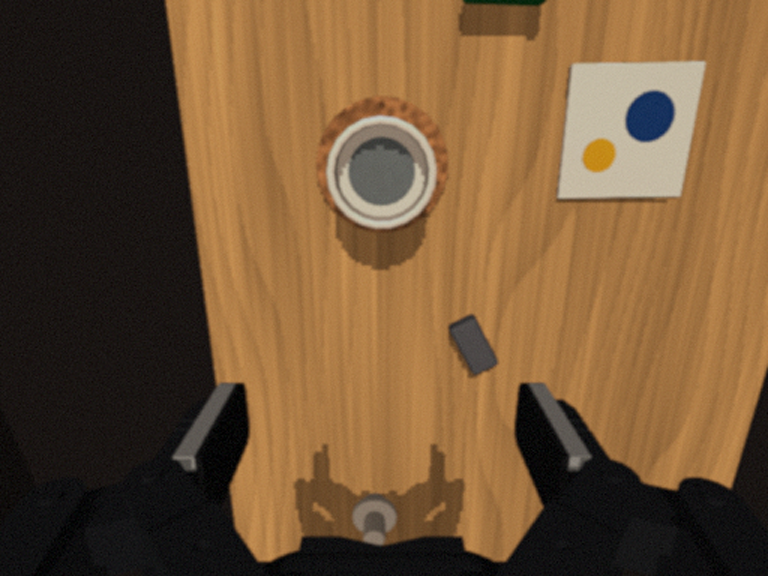

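The large pot is upright and centred on the mat: rim at (382,172), mat ring even all round. Next, the medium pot.

Emit:
arm_command(rows=[{"delta_pos": [0.97, 0.66, 0], "rot": [0, 0, 0], "fingers": 0}, {"delta_pos": [0.97, 0.66, 0], "rot": [0, 0, 0], "fingers": 0}, {"delta_pos": [0.97, 0.66, 0], "rot": [0, 0, 0], "fingers": 0}, {"delta_pos": [0.97, 0.66, 0], "rot": [0, 0, 0], "fingers": 0}, {"delta_pos": [0.97, 0.66, 0], "rot": [0, 0, 0], "fingers": 0}, {"delta_pos": [0.97, 0.66, 0], "rot": [0, 0, 0], "fingers": 0}, {"delta_pos": [0.97, 0.66, 0], "rot": [0, 0, 0], "fingers": 0}, {"delta_pos": [0.97, 0.66, 0], "rot": [0, 0, 0], "fingers": 0}, {"delta_pos": [0.97, 0.66, 0], "rot": [0, 0, 0], "fingers": 0}, {"delta_pos": [0.97, 0.66, 0], "rot": [0, 0, 0], "fingers": 0}, {"delta_pos": [0.97, 0.66, 0], "rot": [0, 0, 0], "fingers": 0}, {"delta_pos": [0, 0, 0], "rot": [0, 0, 0], "fingers": 0}, {"delta_pos": [0, 0, 0], "rot": [0, 0, 0], "fingers": 0}])

```text
clock: 12.25
tcp_pos: [0.6176, 0.1597, 0.1996]
orientation: [-0.001, 0.706, 0.708, -0.001]
wrist_force: [-0.9, 0.5, -0.2]
finger_gap: 0.0851
```

```bash
python3 look.py wrist w6; python3 -c "
from h import *
from workcell import env
print(env.get_state()['tcp_pos'])
c=np.load('pics/w6.npz');ring(c,[.617,.219],.054,.0255)
p=c['p'];W=world(c['d'],c);print(p.shape)
"
```

```text
[0.61757641 0.15910365 0.20004283]
 ring [0.6172 0.2213] 0.0254 mean [0.617  0.2219] z 0.0526 923
(384, 512, 3)
```

Emit:
arm_command(rows=[{"delta_pos": [1, 0, 0], "rot": [0, 0, 0], "fingers": 0}, {"delta_pos": [1, 0, 0.3], "rot": [0, 0, 0], "fingers": 0}, {"delta_pos": [1, 0, 1], "rot": [0, 0, 0], "fingers": 0}, {"delta_pos": [0.1, 0, 1], "rot": [0, 0, 0], "fingers": 0}, {"delta_pos": [0, 0, 1], "rot": [0, 0, 0], "fingers": 0}, {"delta_pos": [0, 0, 1], "rot": [0, 0, 0], "fingers": 0}, {"delta_pos": [0, 0, 1], "rot": [0, 0, 0], "fingers": 0}, {"delta_pos": [0, 0, 1], "rot": [0, 0, 0], "fingers": 0}, {"delta_pos": [0, 0, 0.8], "rot": [0, 0, 0], "fingers": 0}, {"delta_pos": [0, 0, 0.7], "rot": [0, 0, 0], "fingers": 0}, {"delta_pos": [0, 0, 0.5], "rot": [0, 0, 0], "fingers": 0}, {"delta_pos": [0, 0, 0.3], "rot": [0, 0, 0], "fingers": 0}, {"delta_pos": [0, 0, 0], "rot": [0, 0, 0], "fingers": 0}, {"delta_pos": [0, 0, 0], "rot": [0, 0, 0], "fingers": 0}, {"delta_pos": [0, 0, 0], "rot": [0, 0, 0], "fingers": 0}])

```text
clock: 13.8
tcp_pos: [0.6195, 0.2209, 0.0302]
orientation: [0.0, 0.707, 0.707, 0.001]
wrist_force: [0.6, 0.7, -0.3]
finger_gap: 0.0852
```

Emit:
arm_command(rows=[{"delta_pos": [0, -0.1, 0.15], "rot": [0, 0, 0], "fingers": 0}, {"delta_pos": [0, 0, 0], "rot": [0, 0, 0], "fingers": 0.2}, {"delta_pos": [0, 0, 0], "rot": [0, 0, 0], "fingers": 0.3}, {"delta_pos": [0, 0, 0], "rot": [0, 0, 0], "fingers": 0.4}, {"delta_pos": [0, 0, 0], "rot": [0, 0, 0], "fingers": 0.5}, {"delta_pos": [0, 0, 0], "rot": [0, 0, 0], "fingers": 0.7}, {"delta_pos": [0, 0, 0], "rot": [0, 0, 0], "fingers": 1}, {"delta_pos": [0, 0, 0], "rot": [0, 0, 0], "fingers": 1}, {"delta_pos": [0, 0, 0], "rot": [0, 0, 0], "fingers": 1}, {"delta_pos": [0, 0, 0], "rot": [0, 0, 0], "fingers": 1}], squeeze=40)

```text
clock: 14.8
tcp_pos: [0.6171, 0.2208, 0.0268]
orientation: [0.0, 0.707, 0.707, 0.0]
wrist_force: [-0.5, -0.9, 5.2]
finger_gap: 0.0499
```

Emit:
arm_command(rows=[{"delta_pos": [0, 0, -0.3], "rot": [0, 0, 0], "fingers": 1}, {"delta_pos": [0, 0, -0.6], "rot": [0, 0, 0], "fingers": 1}, {"delta_pos": [0, 0, -1], "rot": [0, 0, 0], "fingers": 1}, {"delta_pos": [0, 0, -1], "rot": [0, 0, 0], "fingers": 1}, {"delta_pos": [0, 0, -1], "rot": [0, 0, 0], "fingers": 1}, {"delta_pos": [0, 0, -1], "rot": [0, 0, 0], "fingers": 1}, {"delta_pos": [0, 0, 0], "rot": [0, 0, 0], "fingers": 1}, {"delta_pos": [0, 0, 0], "rot": [0, 0, 0], "fingers": 1}])

```text
clock: 15.6
tcp_pos: [0.617, 0.2208, 0.1245]
orientation: [0.0, 0.707, 0.707, 0.0]
wrist_force: [-0.4, 0.0, -1.7]
finger_gap: 0.0498
```

```bash
python3 look.py wrist w7; python3 -c "
from workcell import env
print(env.get_state()['tcp_pos'])"
```

```text
[0.61627395 0.2205707  0.12346115]
```

View pics/w7.png

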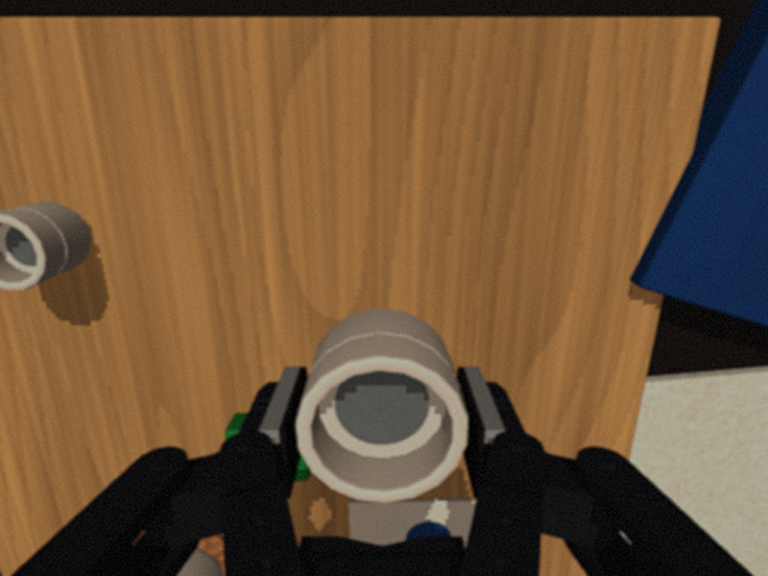

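The medium pot is held: rim centred at (383,430), left edge 298, right edge 468, top 357, bottom 502.

```bash
python3 -c "
from h import *
c=np.load('pics/w7.npz')
for z in (.149,.151,.153):
  a=[pix(u/1.5,v/1.5,z,c) for u,v in ((298,425),(468,425),(383,357),(383,502))]
  print(z,(a[0]+a[1])[0]/2,a[1][0]-a[0][0],(a[2]+a[3])[1]/2,a[2][1]-a[3][1])
print(c['d'][int(495/1.5),255],c['d'][int(362/1.5),255]);W=world(c['d'],c);print(W[int(495/1.5),255],W[int(362/1.5),255],W[280,int(304/1.5)],W[280,int(463/1.5)])"
```

```text
0.149 0.6172885959002501 0.04967935321167183 0.22033216942286782 0.05042270858201672
0.151 0.6172826480801991 0.0488295951432558 0.22180020540192572 0.0495602355287465
0.153 0.617276700260148 0.04797983707483977 0.22326824138098358 0.04869776247547625
0.14294966 0.12827206
[0.61716439 0.20011331 0.15144626] [0.61712792 0.24534957 0.15126184] [0.59430407 0.22614495 0.15052794] [0.63991845 0.22637519 0.15080847]
```

Emit:
arm_command(rows=[{"delta_pos": [-0.5, -0.33, 0], "rot": [0, 0, 0], "fingers": 1}, {"delta_pos": [-0.99, -0.65, 0], "rot": [0, 0, 0], "fingers": 1}, {"delta_pos": [-0.99, -0.65, 0], "rot": [0, 0, 0], "fingers": 1}, {"delta_pos": [-0.99, -0.65, 0], "rot": [0, 0, 0], "fingers": 1}, {"delta_pos": [-0.99, -0.65, 0], "rot": [0, 0, 0], "fingers": 1}, {"delta_pos": [-0.99, -0.65, 0], "rot": [0, 0, 0], "fingers": 1}, {"delta_pos": [-0.99, -0.65, 0], "rot": [0, 0, 0], "fingers": 1}, {"delta_pos": [-0.99, -0.65, 0], "rot": [0, 0, 0], "fingers": 1}, {"delta_pos": [-0.99, -0.65, 0], "rot": [0, 0, 0], "fingers": 1}, {"delta_pos": [-0.99, -0.65, 0], "rot": [0, 0, 0], "fingers": 1}, {"delta_pos": [-0.99, -0.65, 0], "rot": [0, 0, 0], "fingers": 1}, {"delta_pos": [-0.5, -0.33, 0], "rot": [0, 0, 0], "fingers": 1}, {"delta_pos": [0, 0, 0], "rot": [0, 0, 0], "fingers": 1}, {"delta_pos": [0, 0, 0.6], "rot": [0, 0, 0], "fingers": 1}, {"delta_pos": [0, 0, 0.6], "rot": [0, 0, 0], "fingers": 1}, {"delta_pos": [0, 0, 0.6], "rot": [0, 0, 0], "fingers": 1}, {"delta_pos": [0, 0, 0], "rot": [0, 0, 0], "fingers": 1}, {"delta_pos": [0, 0, 0], "rot": [0, 0, 0], "fingers": 1}])

```text
clock: 17.45
tcp_pos: [0.4731, 0.0032, 0.0874]
orientation: [-0.001, 0.707, 0.707, -0.001]
wrist_force: [0.3, -0.5, -1.2]
finger_gap: 0.0494
```

```bash
python3 look.py wrist w8; python3 -c "
from workcell import env
print(env.get_state()['tcp_pos'])"
```

```text
[0.47355248 0.00307834 0.0880068 ]
```

View pics/w8.png

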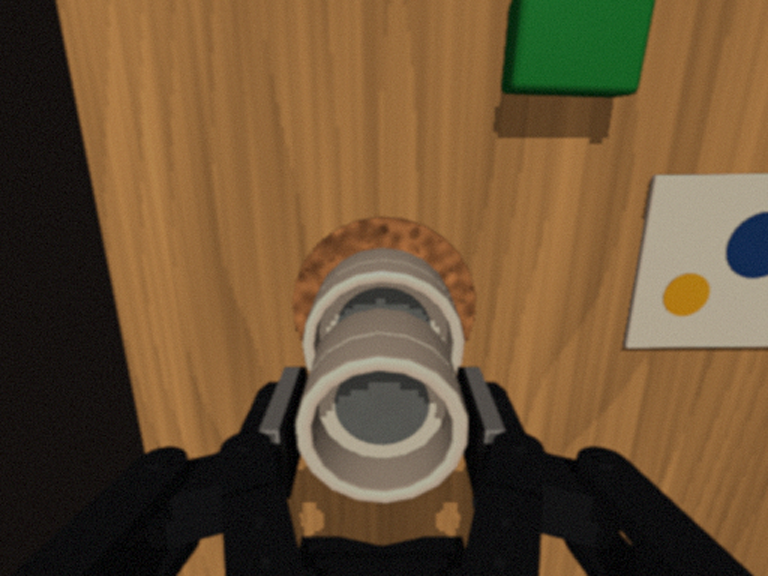

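The large rim's top edge is at (383,272), left edge 303 and right edge 464 (both about row 340). The held pot's rim is centred at (383,429), so the two line up in x.

```bash
python3 -c "
from h import *
c=np.load('pics/w8.npz')
a=[pix(u/1.5,v/1.5,.058,c) for u,v in ((303,340),(464,340),(383,272),(320,300),(448,300))]
print(np.array(a).round(4),circ(np.array(a)[:,:2]))
z=.054+.0875-.0268
a=[pix(u/1.5,v/1.5,z,c) for u,v in ((298,425),(468,425),(383,357),(383,502))]
print(z,(a[0]+a[1])[0]/2,a[1][0]-a[0][0],(a[2]+a[3])[1]/2,a[2][1]-a[3][1])"
```

```text
[[0.4415 0.0075 0.058 ]
 [0.5058 0.0077 0.058 ]
 [0.4734 0.036  0.058 ]
 [0.449  0.0246 0.058 ]
 [0.4986 0.0247 0.058 ]] (array([0.47371192, 0.00368123]), np.float64(0.03240452581593009))
0.11469999999999998 0.47345372499375793 0.048509017324708636 0.004815360873132009 0.04922809999715312
```

Emit:
arm_command(rows=[{"delta_pos": [-0.04, 0, 0.3], "rot": [0, 0, 0], "fingers": 1}, {"delta_pos": [0, 0, 0.3], "rot": [0, 0, 0], "fingers": 1}, {"delta_pos": [0, 0, 0.25], "rot": [0, 0, 0], "fingers": 1}, {"delta_pos": [0, 0, 0.2], "rot": [0, 0, 0], "fingers": 1}, {"delta_pos": [0, 0, 0.2], "rot": [0, 0, 0], "fingers": 1}, {"delta_pos": [0, 0, 0.1], "rot": [0, 0, 0], "fingers": 1}, {"delta_pos": [0, 0, 0], "rot": [0, 0, 0], "fingers": 1}, {"delta_pos": [0, 0, 0], "rot": [0, 0, 0], "fingers": 1}])

```text
clock: 18.3
tcp_pos: [0.4737, 0.0019, 0.0614]
orientation: [0.0, 0.707, 0.707, 0.0]
wrist_force: [-0.1, 0.5, -1.4]
finger_gap: 0.0496
```

Emit:
arm_command(rows=[{"delta_pos": [0, 0, 0.1], "rot": [0, 0, 0], "fingers": 1}, {"delta_pos": [0, 0, 0.05], "rot": [0, 0, 0], "fingers": 1}, {"delta_pos": [0, 0, 0], "rot": [0, 0, 0], "fingers": 1}, {"delta_pos": [0, 0, 0], "rot": [0, 0, 0], "fingers": 1}])

```text
clock: 18.7
tcp_pos: [0.4735, 0.0019, 0.0583]
orientation: [0.0, 0.707, 0.707, -0.0]
wrist_force: [0.7, 0.4, -0.4]
finger_gap: 0.0498
```

Emit:
arm_command(rows=[{"delta_pos": [0, 0, 0.05], "rot": [0, 0, 0], "fingers": 1}, {"delta_pos": [0, 0, 0], "rot": [0, 0, 0], "fingers": 1}, {"delta_pos": [0, 0, 0], "rot": [0, 0, 0], "fingers": 1}])

```text
clock: 19.0
tcp_pos: [0.4735, 0.0019, 0.0573]
orientation: [0.0, 0.707, 0.707, -0.0]
wrist_force: [0.1, -0.0, -1.1]
finger_gap: 0.0496
```

Emit:
arm_command(rows=[{"delta_pos": [0, 0, 0.05], "rot": [0, 0, 0], "fingers": 1}, {"delta_pos": [0, 0, 0], "rot": [0, 0, 0], "fingers": 1}, {"delta_pos": [0, 0, 0], "rot": [0, 0, 0], "fingers": 1}])

```text
clock: 19.3
tcp_pos: [0.4737, 0.0019, 0.0567]
orientation: [0.0, 0.707, 0.707, 0.0]
wrist_force: [-1.6, 0.3, 4.4]
finger_gap: 0.0498
```

Contact at the expected height (0.0567, predicted 0.0568). Release, rise, back off and measure.

Emit:
arm_command(rows=[{"delta_pos": [0, 0, 0], "rot": [0, 0, 0], "fingers": 0.3}, {"delta_pos": [0, 0, 0], "rot": [0, 0, 0], "fingers": 0.2}, {"delta_pos": [0, 0, 0], "rot": [0, 0, 0], "fingers": 0}, {"delta_pos": [0, 0, 0], "rot": [0, 0, 0], "fingers": 0}, {"delta_pos": [0, 0, 0], "rot": [0, 0, 0], "fingers": 0}, {"delta_pos": [0, 0, -0.3], "rot": [0, 0, 0], "fingers": 0}, {"delta_pos": [0, 0, -0.6], "rot": [0, 0, 0], "fingers": 0}, {"delta_pos": [0, 0, -1], "rot": [0, 0, 0], "fingers": 0}, {"delta_pos": [0, 0, -1], "rot": [0, 0, 0], "fingers": 0}, {"delta_pos": [0, 0, -1], "rot": [0, 0, 0], "fingers": 0}, {"delta_pos": [0, 0, -1], "rot": [0, 0, 0], "fingers": 0}, {"delta_pos": [0, 0, -1], "rot": [0, 0, 0], "fingers": 0}, {"delta_pos": [-1, 0, -1], "rot": [0, 0, 0], "fingers": 0}, {"delta_pos": [-1, 0, -1], "rot": [0, 0, 0], "fingers": 0}, {"delta_pos": [-1, 0, 0], "rot": [0, 0, 0], "fingers": 0}, {"delta_pos": [0, 0, 0], "rot": [0, 0, 0], "fingers": 0}, {"delta_pos": [0, 0, 0], "rot": [0, 0, 0], "fingers": 0}])

```text
clock: 21.0
tcp_pos: [0.4733, -0.0581, 0.2144]
orientation: [-0.0, 0.708, 0.707, 0.0]
wrist_force: [0.1, 0.1, 0.6]
finger_gap: 0.0855
```

```bash
python3 look.py wrist w9; python3 -c "
from h import *
from workcell import env
print(env.get_state()['tcp_pos'])
c=np.load('pics/w9.npz');ring(c,[.4736,.003],.058,.033,'L');ring(c,[.4736,.003],.084,.0255,'M')"
```

```text
[ 0.47314006 -0.05768013  0.21415752]
L ring [0.4734 0.0034] 0.0329 mean [0.4732 0.0102] z 0.0566 952
M ring [0.4734 0.0024] 0.0254 mean [0.4735 0.003 ] z 0.0826 1033
```

View pics/w9.png

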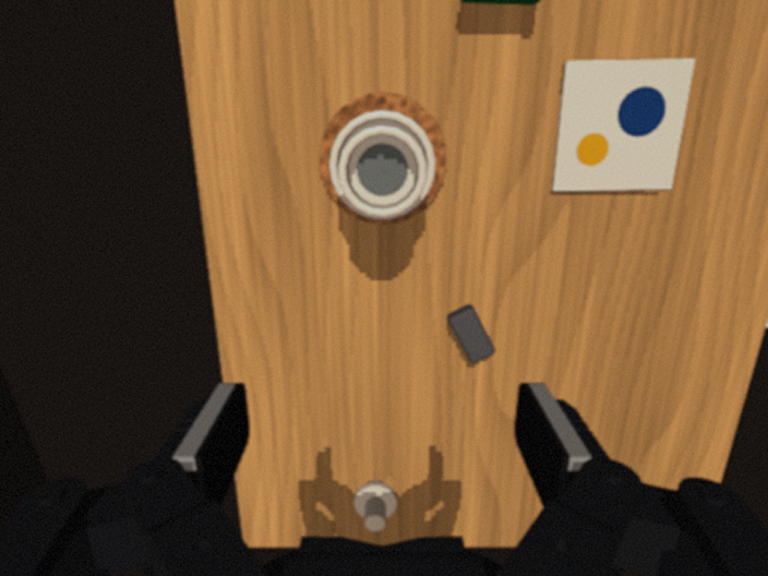

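The medium pot sits concentric inside the large one at (382,165), rim at the seated height of 0.084. Next, the small pot.

Emit:
arm_command(rows=[{"delta_pos": [0.946, -0.126, 0.055], "rot": [0, 0, 0], "fingers": 0}, {"delta_pos": [0.946, -0.126, 0.055], "rot": [0, 0, 0], "fingers": 0}, {"delta_pos": [0.946, -0.126, 0.055], "rot": [0, 0, 0], "fingers": 0}, {"delta_pos": [0.946, -0.126, 0.055], "rot": [0, 0, 0], "fingers": 0}, {"delta_pos": [0.946, -0.126, 0.055], "rot": [0, 0, 0], "fingers": 0}, {"delta_pos": [0.946, -0.126, 0.055], "rot": [0, 0, 0], "fingers": 0}, {"delta_pos": [0.946, -0.126, 0.055], "rot": [0, 0, 0], "fingers": 0}, {"delta_pos": [0.946, -0.126, 0.055], "rot": [0, 0, 0], "fingers": 0}, {"delta_pos": [0.946, -0.126, 0.055], "rot": [0, 0, 0], "fingers": 0}, {"delta_pos": [0.946, -0.126, 0.055], "rot": [0, 0, 0], "fingers": 0}, {"delta_pos": [0.946, -0.126, 0.055], "rot": [0, 0, 0], "fingers": 0}, {"delta_pos": [0.946, -0.126, 0.055], "rot": [0, 0, 0], "fingers": 0}, {"delta_pos": [0.946, -0.126, 0.055], "rot": [0, 0, 0], "fingers": 0}, {"delta_pos": [0, 0, 0], "rot": [0, 0, 0], "fingers": 0}, {"delta_pos": [0, 0, 0], "rot": [0, 0, 0], "fingers": 0}])

```text
clock: 22.55
tcp_pos: [0.4401, 0.1885, 0.1996]
orientation: [-0.0, 0.706, 0.708, -0.001]
wrist_force: [-0.3, 0.1, -0.4]
finger_gap: 0.0855
```

```bash
python3 look.py wrist w10; python3 -c "
from h import *
from workcell import env
print(env.get_state()['tcp_pos'])
c=np.load('pics/w10.npz');ring(c,[.4405,.2485],.054,.019,'S')"
```

```text
[0.44032661 0.18800282 0.19972318]
S ring [0.4407 0.25  ] 0.019 mean [0.4405 0.2503] z 0.0526 613
```

Emit:
arm_command(rows=[{"delta_pos": [1, 0, 0], "rot": [0, 0, 0], "fingers": 0}, {"delta_pos": [1, 0, 0.2], "rot": [0, 0, 0], "fingers": 0}, {"delta_pos": [1, 0, 1], "rot": [0, 0, 0], "fingers": 0}, {"delta_pos": [0.1, 0, 1], "rot": [0, 0, 0], "fingers": 0}, {"delta_pos": [0, 0, 1], "rot": [0, 0, 0], "fingers": 0}, {"delta_pos": [0, 0, 1], "rot": [0, 0, 0], "fingers": 0}, {"delta_pos": [0, 0, 1], "rot": [0, 0, 0], "fingers": 0}, {"delta_pos": [0, 0, 1], "rot": [0, 0, 0], "fingers": 0}, {"delta_pos": [0, 0, 0.8], "rot": [0, 0, 0], "fingers": 0}, {"delta_pos": [0, 0, 0.7], "rot": [0, 0, 0], "fingers": 0}, {"delta_pos": [0, 0, 0.5], "rot": [0, 0, 0], "fingers": 0}, {"delta_pos": [0, 0, 0.25], "rot": [0, 0, 0], "fingers": 0}, {"delta_pos": [0, 0, 0], "rot": [0, 0, 0], "fingers": 0.2}, {"delta_pos": [0, 0, 0], "rot": [0, 0, 0], "fingers": 0.3}, {"delta_pos": [0, 0, 0], "rot": [0, 0, 0], "fingers": 0.3}])

```text
clock: 24.1
tcp_pos: [0.4415, 0.2501, 0.0317]
orientation: [0.0, 0.707, 0.707, 0.001]
wrist_force: [-0.1, -1.2, -0.3]
finger_gap: 0.0601
```

Emit:
arm_command(rows=[{"delta_pos": [0, -0.04, 0.1], "rot": [0, 0, 0], "fingers": 0.35}, {"delta_pos": [0, 0, 0], "rot": [0, 0, 0], "fingers": 0.4}, {"delta_pos": [0, 0, 0], "rot": [0, 0, 0], "fingers": 0.5}, {"delta_pos": [0, 0, 0], "rot": [0, 0, 0], "fingers": 0.6}, {"delta_pos": [0, 0, 0], "rot": [0, 0, 0], "fingers": 0.8}, {"delta_pos": [0, 0, 0], "rot": [0, 0, 0], "fingers": 1}, {"delta_pos": [0, 0, 0], "rot": [0, 0, 0], "fingers": 1}, {"delta_pos": [0, 0, 0], "rot": [0, 0, 0], "fingers": 1}, {"delta_pos": [0, 0, 0], "rot": [0, 0, 0], "fingers": 1}], squeeze=40)

```text
clock: 25.0
tcp_pos: [0.4401, 0.25, 0.0293]
orientation: [0.0, 0.707, 0.707, 0.0]
wrist_force: [-1.4, -0.8, 5.2]
finger_gap: 0.0362
```

Emit:
arm_command(rows=[{"delta_pos": [0, 0, -0.3], "rot": [0, 0, 0], "fingers": 1}, {"delta_pos": [0, 0, -0.6], "rot": [0, 0, 0], "fingers": 1}, {"delta_pos": [0, 0, -1], "rot": [0, 0, 0], "fingers": 1}, {"delta_pos": [0, 0, -1], "rot": [0, 0, 0], "fingers": 1}, {"delta_pos": [0, 0, -1], "rot": [0, 0, 0], "fingers": 1}, {"delta_pos": [0, 0, -1], "rot": [0, 0, 0], "fingers": 1}, {"delta_pos": [0, 0, -1], "rot": [0, 0, 0], "fingers": 1}, {"delta_pos": [0, 0, 0], "rot": [0, 0, 0], "fingers": 1}, {"delta_pos": [0, 0, 0], "rot": [0, 0, 0], "fingers": 1}])

```text
clock: 25.9
tcp_pos: [0.4404, 0.25, 0.1474]
orientation: [0.0, 0.707, 0.707, 0.001]
wrist_force: [1.0, 0.9, -1.0]
finger_gap: 0.0361
```

```bash
python3 look.py wrist w11; python3 -c "
from workcell import env
from h import *
print(env.get_state()['tcp_pos'])
c=np.load('pics/w11.npz');W=world(c['d'],c)
z=.054+.118; m=(abs(W[...,2]-z)<.006)&(c['d']>0)&(np.hypot(W[...,0]-.4407,W[...,1]-.25)<.0215);print(W[m].mean(0),cv2.minEnclosingCircle(W[m][:,:2].astype(np.float32)),np.median(W[m][:,2]))
v,u=np.where(m);print(u.min(),u.max(),v.min(),v.max())"
```

```text
[0.43970998 0.24980101 0.14654994]
[0.44034474 0.25163543 0.17030345] ((0.4402400553226471, 0.2508559226989746), 0.021444225683808327) 0.1705289582246379
211 299 244 319
```

View pics/w11.png

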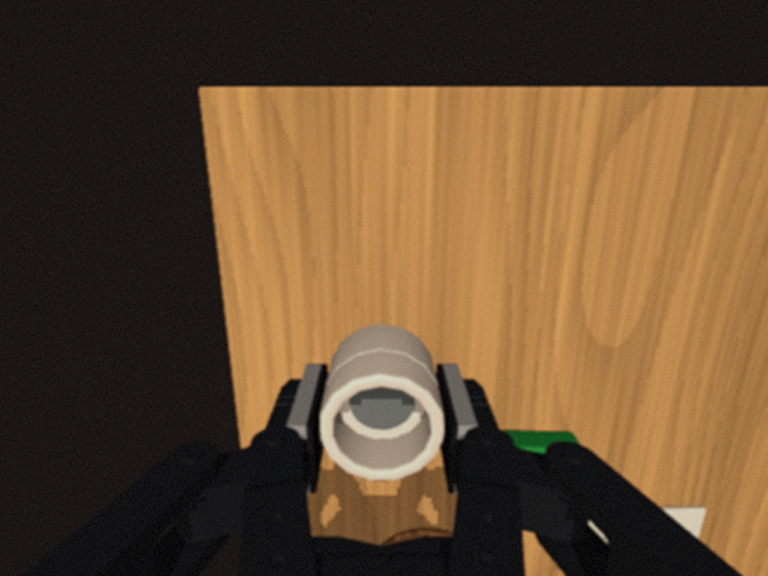

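The small pot is held straight, rim centred at (383,427) and pads on both sides. Carrying it over the tower.

Emit:
arm_command(rows=[{"delta_pos": [-0.5, 0.065, 0], "rot": [0, 0, 0], "fingers": 1}, {"delta_pos": [-0.95, 0.127, 0], "rot": [0, 0, 0], "fingers": 1}, {"delta_pos": [-0.95, 0.127, 0], "rot": [0, 0, 0], "fingers": 1}, {"delta_pos": [-0.95, 0.127, 0], "rot": [0, 0, 0], "fingers": 1}, {"delta_pos": [-0.95, 0.127, 0], "rot": [0, 0, 0], "fingers": 1}, {"delta_pos": [-0.95, 0.127, 0], "rot": [0, 0, 0], "fingers": 1}, {"delta_pos": [-0.95, 0.127, 0], "rot": [0, 0, 0], "fingers": 1}, {"delta_pos": [-0.95, 0.127, 0], "rot": [0, 0, 0], "fingers": 1}, {"delta_pos": [-0.95, 0.127, 0], "rot": [0, 0, 0], "fingers": 1}, {"delta_pos": [-0.95, 0.127, 0], "rot": [0, 0, 0], "fingers": 1}, {"delta_pos": [-0.95, 0.127, 0], "rot": [0, 0, 0], "fingers": 1}, {"delta_pos": [-0.95, 0.127, 0], "rot": [0, 0, 0], "fingers": 1}, {"delta_pos": [-0.95, 0.127, 0], "rot": [0, 0, 0], "fingers": 1}, {"delta_pos": [-0.5, 0.065, 0], "rot": [0, 0, 0], "fingers": 1}, {"delta_pos": [0, 0, 0], "rot": [0, 0, 0], "fingers": 1}, {"delta_pos": [0, 0, 0.6], "rot": [0, 0, 0], "fingers": 1}, {"delta_pos": [0, 0, 0.6], "rot": [0, 0, 0], "fingers": 1}, {"delta_pos": [0, 0, 0.6], "rot": [0, 0, 0], "fingers": 1}, {"delta_pos": [0, 0, 0], "rot": [0, 0, 0], "fingers": 1}, {"delta_pos": [0, 0, 0], "rot": [0, 0, 0], "fingers": 1}])

```text
clock: 27.95
tcp_pos: [0.4724, 0.0024, 0.1103]
orientation: [-0.001, 0.707, 0.707, -0.0]
wrist_force: [0.0, 0.6, -0.3]
finger_gap: 0.0361
```

```bash
python3 look.py wrist w12; python3 -c "
from workcell import env
print(env.get_state()['tcp_pos'])"
```

```text
[0.47296432 0.00223731 0.11082984]
```

View pics/w12.png

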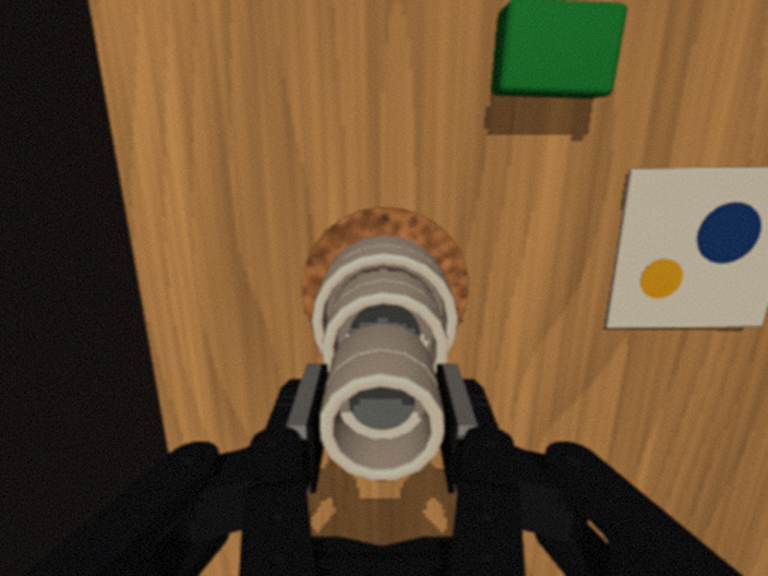

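The medium rim is centred at about (384.5,345), top edge row 292. The held small pot's rim is centred at (382.5,426).

```bash
python3 -c "
from h import *
c=np.load('pics/w12.npz')
a=np.array([pix(u/1.5,v/1.5,.084,c) for u,v in ((321,345),(448,345),(384,292),(340,307),(429,307))])
print((a[0]+a[1])[0]/2,a.round(4)[:,:2],circ(a[:,:2]))
z=.054+.1107-.0295
a=[pix(u/1.5,v/1.5,z,c) for u,v in ((321,425),(444,425),(382,374),(382,480))]
print(z,(a[0]+a[1])[0]/2,a[1][0]-a[0][0],(a[2]+a[3])[1]/2,a[2][1]-a[3][1])"
```

```text
0.47340673643037695 [[0.4484 0.0061]
 [0.4984 0.0062]
 [0.4732 0.0283]
 [0.4564 0.0221]
 [0.4904 0.0222]] (array([0.4734121 , 0.00334485]), np.float64(0.02518557816529485))
0.13520000000000001 0.4726851654276131 0.03582223236670673 0.003844981119518781 0.03651985931481591
```

Emit:
arm_command(rows=[{"delta_pos": [-0.03, 0.035, 0.2], "rot": [0, 0, 0], "fingers": 1}, {"delta_pos": [0, 0, 0.2], "rot": [0, 0, 0], "fingers": 1}, {"delta_pos": [0, 0, 0.2], "rot": [0, 0, 0], "fingers": 1}, {"delta_pos": [0, 0, 0.2], "rot": [0, 0, 0], "fingers": 1}, {"delta_pos": [0, 0, 0.15], "rot": [0, 0, 0], "fingers": 1}, {"delta_pos": [0, 0, 0.1], "rot": [0, 0, 0], "fingers": 1}, {"delta_pos": [0, 0, 0.1], "rot": [0, 0, 0], "fingers": 1}, {"delta_pos": [0, 0, 0], "rot": [0, 0, 0], "fingers": 1}, {"delta_pos": [0, 0, 0], "rot": [0, 0, 0], "fingers": 1}])

```text
clock: 28.9
tcp_pos: [0.4738, 0.0013, 0.088]
orientation: [0.0, 0.707, 0.707, -0.0]
wrist_force: [0.3, -0.0, -0.5]
finger_gap: 0.0367
```

Emit:
arm_command(rows=[{"delta_pos": [0, 0, 0.05], "rot": [0, 0, 0], "fingers": 1}, {"delta_pos": [0, 0, 0], "rot": [0, 0, 0], "fingers": 1}, {"delta_pos": [0, 0, 0], "rot": [0, 0, 0], "fingers": 1}])

```text
clock: 29.2
tcp_pos: [0.4738, 0.0013, 0.087]
orientation: [0.0, 0.707, 0.707, -0.0]
wrist_force: [0.4, 0.0, -0.5]
finger_gap: 0.0359
```

Emit:
arm_command(rows=[{"delta_pos": [0, 0, 0.05], "rot": [0, 0, 0], "fingers": 1}, {"delta_pos": [0, 0, 0], "rot": [0, 0, 0], "fingers": 1}, {"delta_pos": [0, 0, 0], "rot": [0, 0, 0], "fingers": 1}])

```text
clock: 29.5
tcp_pos: [0.4737, 0.0013, 0.0859]
orientation: [-0.0, 0.707, 0.707, -0.0]
wrist_force: [-0.7, -0.6, -1.0]
finger_gap: 0.0364
```

Emit:
arm_command(rows=[{"delta_pos": [0, 0, 0.04], "rot": [0, 0, 0], "fingers": 1}, {"delta_pos": [0, 0, 0], "rot": [0, 0, 0], "fingers": 1}, {"delta_pos": [0, 0, 0], "rot": [0, 0, 0], "fingers": 1}])

```text
clock: 29.8
tcp_pos: [0.4739, 0.0013, 0.0853]
orientation: [0.0, 0.707, 0.707, 0.0]
wrist_force: [-0.7, -0.3, 0.9]
finger_gap: 0.0365
```

Emit:
arm_command(rows=[{"delta_pos": [0, 0, 0.03], "rot": [0, 0, 0], "fingers": 1}, {"delta_pos": [0, 0, 0], "rot": [0, 0, 0], "fingers": 1}, {"delta_pos": [0, 0, 0], "rot": [0, 0, 0], "fingers": 1}])

```text
clock: 30.1
tcp_pos: [0.4739, 0.0013, 0.0853]
orientation: [0.0, 0.707, 0.707, 0.0]
wrist_force: [-1.2, 0.8, 6.6]
finger_gap: 0.0366
```

Emit:
arm_command(rows=[{"delta_pos": [0, 0, 0], "rot": [0, 0, 0], "fingers": 0.5}, {"delta_pos": [0, 0, 0], "rot": [0, 0, 0], "fingers": 0.4}, {"delta_pos": [0, 0, 0], "rot": [0, 0, 0], "fingers": 0.2}, {"delta_pos": [0, 0, 0], "rot": [0, 0, 0], "fingers": 0}, {"delta_pos": [0, 0, 0], "rot": [0, 0, 0], "fingers": 0}, {"delta_pos": [0, 0, -0.3], "rot": [0, 0, 0], "fingers": 0}, {"delta_pos": [0, 0, -0.6], "rot": [0, 0, 0], "fingers": 0}, {"delta_pos": [0, 0, -1], "rot": [0, 0, 0], "fingers": 0}, {"delta_pos": [0, 0, -1], "rot": [0, 0, 0], "fingers": 0}, {"delta_pos": [0, 0, -1], "rot": [0, 0, 0], "fingers": 0}, {"delta_pos": [0, 0, -1], "rot": [0, 0, 0], "fingers": 0}, {"delta_pos": [0, 0, -1], "rot": [0, 0, 0], "fingers": 0}, {"delta_pos": [-1, 0, -1], "rot": [0, 0, 0], "fingers": 0}, {"delta_pos": [-1, 0, 0], "rot": [0, 0, 0], "fingers": 0}, {"delta_pos": [-1, 0, 0], "rot": [0, 0, 0], "fingers": 0}, {"delta_pos": [0, 0, 0], "rot": [0, 0, 0], "fingers": 0}, {"delta_pos": [0, 0, 0], "rot": [0, 0, 0], "fingers": 0}])

```text
clock: 31.8
tcp_pos: [0.4738, -0.0587, 0.2233]
orientation: [0.0, 0.708, 0.707, 0.0]
wrist_force: [-0.5, 0.2, 0.0]
finger_gap: 0.0855
```

```bash
python3 look.py wrist w13; python3 -c "
from h import *
from workcell import env
print(env.get_state()['tcp_pos'])
c=np.load('pics/w13.npz');ring(c,[.4736,.003],.058,.033,'L');ring(c,[.4736,.003],.084,.0255,'M');ring(c,[.4736,.003],.110,.019,'S')"
```

```text
[ 0.47368966 -0.05833644  0.22308255]
L ring [0.4733 0.0034] 0.033 mean [0.4735 0.0095] z 0.0566 919
M ring [0.4733 0.0023] 0.0255 mean [0.4726 0.0091] z 0.0826 735
S ring [0.4741 0.0013] 0.0191 mean [0.4738 0.0017] z 0.1086 771
```

View pics/w13.png

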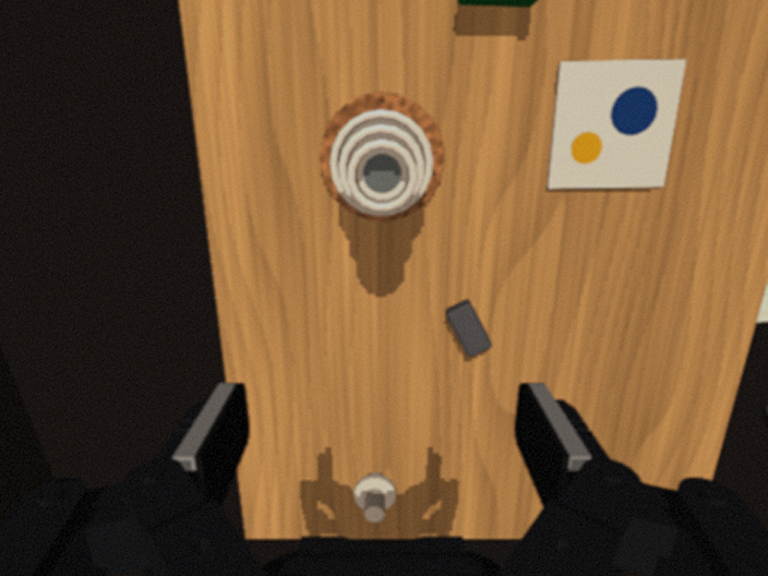

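The three rims are nested concentrically at about (382,165), with the top rim at the seated height of 0.110. Next, the lid.

Emit:
arm_command(rows=[{"delta_pos": [-0.95, -0.02, 0.08], "rot": [0, 0, 0], "fingers": 0}, {"delta_pos": [-0.95, -0.02, 0.08], "rot": [0, 0, 0], "fingers": 0}, {"delta_pos": [-0.95, -0.02, 0.08], "rot": [0, 0, 0], "fingers": 0}, {"delta_pos": [-0.95, -0.02, 0.08], "rot": [0, 0, 0], "fingers": 0}, {"delta_pos": [-0.95, -0.02, 0.08], "rot": [0, 0, 0], "fingers": 0}, {"delta_pos": [-0.95, -0.02, 0.08], "rot": [0, 0, 0], "fingers": 0}, {"delta_pos": [-0.95, -0.02, 0.08], "rot": [0, 0, 0], "fingers": 0}, {"delta_pos": [-0.95, -0.02, 0.08], "rot": [0, 0, 0], "fingers": 0}, {"delta_pos": [-0.95, -0.02, 0.08], "rot": [0, 0, 0], "fingers": 0}, {"delta_pos": [-0.95, -0.02, 0.08], "rot": [0, 0, 0], "fingers": 0}, {"delta_pos": [-0.95, -0.02, 0.08], "rot": [0, 0, 0], "fingers": 0}, {"delta_pos": [-0.95, -0.02, 0.08], "rot": [0, 0, 0], "fingers": 0}, {"delta_pos": [-0.95, -0.02, 0.08], "rot": [0, 0, 0], "fingers": 0}, {"delta_pos": [-0.95, -0.02, 0.08], "rot": [0, 0, 0], "fingers": 0}, {"delta_pos": [-0.95, -0.02, 0.08], "rot": [0, 0, 0], "fingers": 0}, {"delta_pos": [0, 0, 0], "rot": [0, 0, 0], "fingers": 0}, {"delta_pos": [0, 0, 0], "rot": [0, 0, 0], "fingers": 0}])

```text
clock: 33.55
tcp_pos: [0.4674, -0.3441, 0.1982]
orientation: [-0.0, 0.708, 0.707, 0.0]
wrist_force: [-1.2, 0.6, -0.2]
finger_gap: 0.0856
```

```bash
python3 look.py wrist w14; python3 -c "
from h import *
from workcell import env
print(env.get_state()['tcp_pos'])
c=np.load('pics/w14.npz');W=world(c['d'],c);ring(c,[.4676,-.284],.030,.019,'disc');ring(c,[.4676,-.284],.052,.009,'knob')
m=(abs(W[...,2]-.0505)<.0015)&(np.hypot(W[...,0]-.4676,W[...,1]+.284)<.02);P=W[m];print(len(P),cv2.minEnclosingCircle(P[:,:2].astype(np.float32)),P.mean(0))"
```

```text
[ 0.46748355 -0.34359967  0.19839939]
disc ring [ 0.4669 -0.2841] 0.0189 mean [ 0.4669 -0.2832] z 0.0288 896
knob ring [ 0.467 -0.284] 0.0089 mean [ 0.467  -0.2838] z 0.0507 308
282 ((0.46721556782722473, -0.2842026352882385), 0.008657406084239483) [ 0.46706119 -0.2839593   0.05067753]
```

Emit:
arm_command(rows=[{"delta_pos": [1, 0, 0], "rot": [0, 0, 0], "fingers": 0}, {"delta_pos": [1, 0, 0.2], "rot": [0, 0, 0], "fingers": 0.2}, {"delta_pos": [0.99, -0.02, 0.8], "rot": [0, 0, 0], "fingers": 0.4}, {"delta_pos": [0, 0, 1], "rot": [0, 0, 0], "fingers": 0.4}, {"delta_pos": [0, 0, 1], "rot": [0, 0, 0], "fingers": 0.4}, {"delta_pos": [0, 0, 1], "rot": [0, 0, 0], "fingers": 0.4}, {"delta_pos": [0, 0, 1], "rot": [0, 0, 0], "fingers": 0.4}, {"delta_pos": [0, 0, 0.8], "rot": [0, 0, 0], "fingers": 0.4}, {"delta_pos": [0, 0, 0.7], "rot": [0, 0, 0], "fingers": 0.4}, {"delta_pos": [0, 0, 0.6], "rot": [0, 0, 0], "fingers": 0.4}, {"delta_pos": [0, 0, 0.5], "rot": [0, 0, 0], "fingers": 0.4}, {"delta_pos": [0, 0, 0.3], "rot": [0, 0, 0], "fingers": 0.4}, {"delta_pos": [0, 0, 0], "rot": [0, 0, 0], "fingers": 0.4}, {"delta_pos": [0, 0, 0], "rot": [0, 0, 0], "fingers": 0.4}, {"delta_pos": [0, 0, 0], "rot": [0, 0, 0], "fingers": 0.4}])

```text
clock: 35.1
tcp_pos: [0.4678, -0.2843, 0.0412]
orientation: [0.001, 0.707, 0.707, 0.0]
wrist_force: [-0.3, -0.6, -0.1]
finger_gap: 0.0513
```

Lower 7 mm to 0.0345, then close on the knob.

Emit:
arm_command(rows=[{"delta_pos": [0, -0.03, 0.2], "rot": [0, 0, 0], "fingers": 0.4}, {"delta_pos": [0, 0, 0.13], "rot": [0, 0, 0], "fingers": 0.45}, {"delta_pos": [0, 0, 0], "rot": [0, 0, 0], "fingers": 0.5}, {"delta_pos": [0, 0, 0], "rot": [0, 0, 0], "fingers": 0.6}, {"delta_pos": [0, 0, 0], "rot": [0, 0, 0], "fingers": 0.7}, {"delta_pos": [0, 0, 0], "rot": [0, 0, 0], "fingers": 0.8}, {"delta_pos": [0, 0, 0], "rot": [0, 0, 0], "fingers": 0.9}, {"delta_pos": [0, 0, 0], "rot": [0, 0, 0], "fingers": 1}, {"delta_pos": [0, 0, 0], "rot": [0, 0, 0], "fingers": 1}, {"delta_pos": [0, 0, 0], "rot": [0, 0, 0], "fingers": 1}], squeeze=40)

```text
clock: 36.1
tcp_pos: [0.4668, -0.284, 0.0342]
orientation: [0.0, 0.707, 0.707, -0.0]
wrist_force: [0.5, 0.7, 2.3]
finger_gap: 0.0162
```

Emit:
arm_command(rows=[{"delta_pos": [0, 0, -0.3], "rot": [0, 0, 0], "fingers": 1}, {"delta_pos": [0, 0, -0.6], "rot": [0, 0, 0], "fingers": 1}, {"delta_pos": [0, 0, -1], "rot": [0, 0, 0], "fingers": 1}, {"delta_pos": [0, 0, -1], "rot": [0, 0, 0], "fingers": 1}, {"delta_pos": [0, 0, -1], "rot": [0, 0, 0], "fingers": 1}, {"delta_pos": [0, 0, -1], "rot": [0, 0, 0], "fingers": 1}, {"delta_pos": [0, 0, -1], "rot": [0, 0, 0], "fingers": 1}, {"delta_pos": [0, 0, -0.6], "rot": [0, 0, 0], "fingers": 1}, {"delta_pos": [0, 0, 0], "rot": [0, 0, 0], "fingers": 1}, {"delta_pos": [0, 0, 0], "rot": [0, 0, 0], "fingers": 1}])

```text
clock: 37.1
tcp_pos: [0.4666, -0.2838, 0.1639]
orientation: [0.0, 0.707, 0.707, -0.0]
wrist_force: [-0.3, 0.2, -0.6]
finger_gap: 0.0162
```

```bash
python3 look.py wrist w15; python3 -c "
from workcell import env
print(env.get_state()['tcp_pos'])"
```

```text
[ 0.46628673 -0.2835267   0.1632209 ]
```

View pics/w15.png

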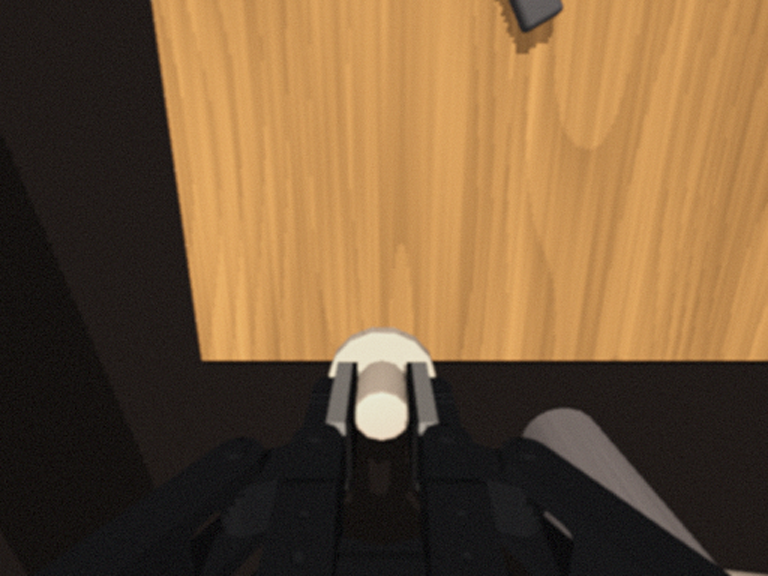

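The lid is held by its knob: knob (382,405), disc level below the pads. Carry it to the tower.

Emit:
arm_command(rows=[{"delta_pos": [0.5, 0, 0], "rot": [0, 0, 0], "fingers": 1}, {"delta_pos": [0.95, 0.03, 0], "rot": [0, 0, 0], "fingers": 1}, {"delta_pos": [0.95, 0.03, 0], "rot": [0, 0, 0], "fingers": 1}, {"delta_pos": [0.95, 0.03, 0], "rot": [0, 0, 0], "fingers": 1}, {"delta_pos": [0.95, 0.03, 0], "rot": [0, 0, 0], "fingers": 1}, {"delta_pos": [0.95, 0.03, 0], "rot": [0, 0, 0], "fingers": 1}, {"delta_pos": [0.95, 0.03, 0], "rot": [0, 0, 0], "fingers": 1}, {"delta_pos": [0.95, 0.03, 0], "rot": [0, 0, 0], "fingers": 1}, {"delta_pos": [0.95, 0.03, 0], "rot": [0, 0, 0], "fingers": 1}, {"delta_pos": [0.95, 0.03, 0], "rot": [0, 0, 0], "fingers": 1}, {"delta_pos": [0.95, 0.03, 0], "rot": [0, 0, 0], "fingers": 1}, {"delta_pos": [0.95, 0.03, 0], "rot": [0, 0, 0], "fingers": 1}, {"delta_pos": [0.95, 0.03, 0], "rot": [0, 0, 0], "fingers": 1}, {"delta_pos": [0.95, 0.02, 0], "rot": [0, 0, 0], "fingers": 1}, {"delta_pos": [0.95, 0, 0], "rot": [0, 0, 0], "fingers": 1}, {"delta_pos": [0.45, 0, 0], "rot": [0, 0, 0], "fingers": 1}, {"delta_pos": [0, 0, 0], "rot": [0, 0, 0], "fingers": 1}, {"delta_pos": [0, 0, 0.5], "rot": [0, 0, 0], "fingers": 1}, {"delta_pos": [0, 0, 0.5], "rot": [0, 0, 0], "fingers": 1}, {"delta_pos": [0, 0, 0], "rot": [0, 0, 0], "fingers": 1}])

```text
clock: 39.15
tcp_pos: [0.4729, 0.0007, 0.1419]
orientation: [-0.001, 0.708, 0.707, -0.001]
wrist_force: [0.2, -0.4, -0.5]
finger_gap: 0.0161
```

```bash
python3 look.py wrist w16; python3 -c "
from workcell import env
print(env.get_state()['tcp_pos'])"
```

```text
[0.47332293 0.00065646 0.14261459]
```

View pics/w16.png

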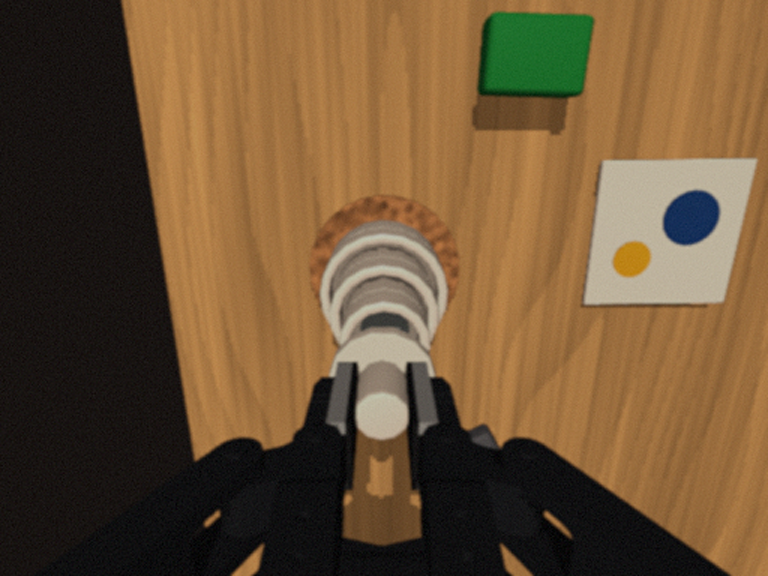

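Lid disc centred at column 383, small-pot rim just below it at about column 384.5; nudge +0.8 mm in x and lower.

Emit:
arm_command(rows=[{"delta_pos": [0.03, 0.04, 0.2], "rot": [0, 0, 0], "fingers": 1}, {"delta_pos": [0, 0, 0.15], "rot": [0, 0, 0], "fingers": 1}, {"delta_pos": [0, 0, 0.1], "rot": [0, 0, 0], "fingers": 1}, {"delta_pos": [0, 0, 0.1], "rot": [0, 0, 0], "fingers": 1}, {"delta_pos": [0, 0, 0], "rot": [0, 0, 0], "fingers": 1}, {"delta_pos": [0, 0, 0], "rot": [0, 0, 0], "fingers": 1}])

```text
clock: 39.8
tcp_pos: [0.4752, 0.0017, 0.133]
orientation: [0.0, 0.707, 0.707, -0.0]
wrist_force: [0.4, -0.1, -1.4]
finger_gap: 0.016
```

Emit:
arm_command(rows=[{"delta_pos": [0, 0, 0.1], "rot": [0, 0, 0], "fingers": 1}, {"delta_pos": [0, 0, 0], "rot": [0, 0, 0], "fingers": 1}, {"delta_pos": [0, 0, 0], "rot": [0, 0, 0], "fingers": 1}])

```text
clock: 40.1
tcp_pos: [0.4751, 0.0017, 0.131]
orientation: [0.0, 0.707, 0.707, -0.0]
wrist_force: [-1.1, -0.0, -0.9]
finger_gap: 0.0164
```

Emit:
arm_command(rows=[{"delta_pos": [0, -0.04, 0.1], "rot": [0, 0, 0], "fingers": 1}, {"delta_pos": [0, 0, 0.1], "rot": [0, 0, 0], "fingers": 1}, {"delta_pos": [0, 0, 0.1], "rot": [0, 0, 0], "fingers": 1}, {"delta_pos": [0, 0, 0], "rot": [0, 0, 0], "fingers": 1}, {"delta_pos": [0, 0, 0], "rot": [0, 0, 0], "fingers": 1}])

```text
clock: 40.6
tcp_pos: [0.4743, 0.0017, 0.1249]
orientation: [-0.0, 0.707, 0.707, -0.0]
wrist_force: [0.4, 0.1, -0.7]
finger_gap: 0.0166
```

Emit:
arm_command(rows=[{"delta_pos": [0, 0, 0.1], "rot": [0, 0, 0], "fingers": 1}, {"delta_pos": [0, 0, 0.05], "rot": [0, 0, 0], "fingers": 1}, {"delta_pos": [0, 0, 0], "rot": [0, 0, 0], "fingers": 1}, {"delta_pos": [0, 0, 0], "rot": [0, 0, 0], "fingers": 1}])

```text
clock: 41.0
tcp_pos: [0.4743, 0.0017, 0.1219]
orientation: [0.0, 0.707, 0.707, -0.0]
wrist_force: [-0.1, -0.1, -1.6]
finger_gap: 0.0163
```

Emit:
arm_command(rows=[{"delta_pos": [0, 0, 0.05], "rot": [0, 0, 0], "fingers": 1}, {"delta_pos": [0, 0, 0], "rot": [0, 0, 0], "fingers": 1}, {"delta_pos": [0, 0, 0], "rot": [0, 0, 0], "fingers": 1}])

```text
clock: 41.3
tcp_pos: [0.4744, 0.0017, 0.121]
orientation: [0.0, 0.707, 0.707, -0.0]
wrist_force: [0.5, 0.4, -1.1]
finger_gap: 0.0162
```

Emit:
arm_command(rows=[{"delta_pos": [0, 0, 0.04], "rot": [0, 0, 0], "fingers": 1}, {"delta_pos": [0, 0, 0], "rot": [0, 0, 0], "fingers": 1}, {"delta_pos": [0, 0, 0], "rot": [0, 0, 0], "fingers": 1}])

```text
clock: 41.6
tcp_pos: [0.4744, 0.0017, 0.1202]
orientation: [0.0, 0.707, 0.707, 0.0]
wrist_force: [0.1, -0.6, -0.3]
finger_gap: 0.0159
```

Emit:
arm_command(rows=[{"delta_pos": [0, 0, 0.03], "rot": [0, 0, 0], "fingers": 1}, {"delta_pos": [0, 0, 0], "rot": [0, 0, 0], "fingers": 1}, {"delta_pos": [0, 0, 0], "rot": [0, 0, 0], "fingers": 1}])

```text
clock: 41.9
tcp_pos: [0.4746, 0.0017, 0.1201]
orientation: [0.0, 0.707, 0.707, 0.0]
wrist_force: [-1.1, 0.8, 5.2]
finger_gap: 0.0163
```

Seated at the predicted height (0.1201). Release, rise clear, check.

Emit:
arm_command(rows=[{"delta_pos": [0, 0, 0], "rot": [0, 0, 0], "fingers": 0.75}, {"delta_pos": [0, 0, 0], "rot": [0, 0, 0], "fingers": 0.6}, {"delta_pos": [0, 0, 0], "rot": [0, 0, 0], "fingers": 0.4}, {"delta_pos": [0, 0, 0], "rot": [0, 0, 0], "fingers": 0.2}, {"delta_pos": [0, 0, 0], "rot": [0, 0, 0], "fingers": 0.2}, {"delta_pos": [0, 0, -0.3], "rot": [0, 0, 0], "fingers": 0.2}, {"delta_pos": [0, 0, -0.6], "rot": [0, 0, 0], "fingers": 0.2}, {"delta_pos": [0, 0, -1], "rot": [0, 0, 0], "fingers": 0.2}, {"delta_pos": [0, 0, -1], "rot": [0, 0, 0], "fingers": 0.2}, {"delta_pos": [0, 0, -1], "rot": [0, 0, 0], "fingers": 0.2}, {"delta_pos": [0, 0, -1], "rot": [0, 0, 0], "fingers": 0.2}, {"delta_pos": [-1, 0, 0], "rot": [0, 0, 0], "fingers": 0.2}, {"delta_pos": [-1, 0, 0], "rot": [0, 0, 0], "fingers": 0.2}, {"delta_pos": [-1, 0, 0], "rot": [0, 0, 0], "fingers": 0.2}, {"delta_pos": [0, 0, 0], "rot": [0, 0, 0], "fingers": 0.2}, {"delta_pos": [0, 0, 0], "rot": [0, 0, 0], "fingers": 0.2}])

```text
clock: 43.5
tcp_pos: [0.4744, -0.0584, 0.2183]
orientation: [0.0, 0.708, 0.707, 0.0]
wrist_force: [-0.0, -0.8, -0.1]
finger_gap: 0.0683
```

```bash
python3 -c "
from look import *
shot('wrist','w17');shot('scene','s2');print(env.get_state()['tcp_pos'],env.get_state()['wrist_force'])
c=np.load('pics/w17.npz')
for z,r,t in ((.058,.033,'L'),(.084,.0255,'M'),(.116,.019,'disc'),(.138,.009,'knob')): ring(c,[.4738,.002],z,r,t)
a=np.load('pics/w17.npz')['p'];b=np.load('pics/s2.npz')['p']
cv2.imwrite('pics/fin.png',np.hstack([a[20:220,150:350],b[120:320,180:380]]).repeat(2,0).repeat(2,1))"
```

```text
[ 0.4744 -0.0577  0.218 ] [-0.088   0.4037 -0.4193]
L ring [0.4734 0.0035] 0.0329 mean [0.4735 0.0101] z 0.0566 940
M ring [0.4734 0.0024] 0.0254 mean [0.4716 0.0119] z 0.0826 664
disc ring [0.4744 0.0017] 0.0189 mean [0.4745 0.0029] z 0.1148 1397
knob ring [0.4745 0.0016] 0.0089 mean [0.4745 0.002 ] z 0.1367 500
```

View pics/fin.png

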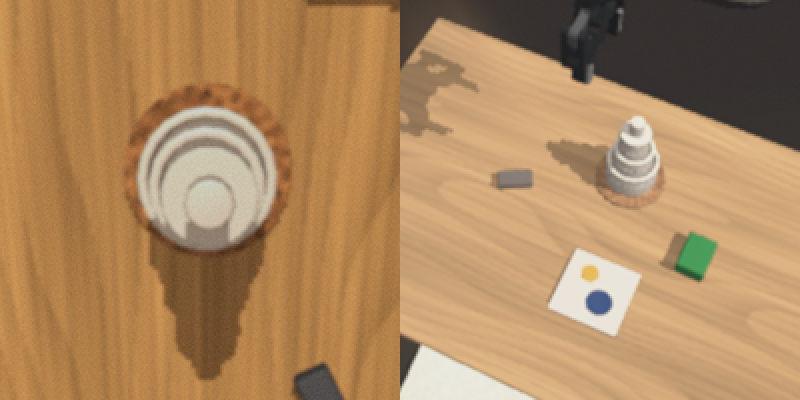

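The complete tower is upright on the mat (wrist crop about (208,180), scene crop about (633,155)). Lid disc and knob are at their seated heights, and the eraser and sponge are in place. Handing in.

```bash
python3 -c "
from workcell import env
print(env.hand_in(), env.get_state()['clock'])"
```

```text
the job is handed in; nothing more can be done
the job is handed in; nothing more can be done
```

I built the tower in order on the cork mat: large pot, medium pot, small pot, then lid. I handed it in at about 44 s, and the hand-in reports no verdict.

- **Seating:** the medium pot, small pot and lid each made contact within about 0.3 mm of the predicted height. In the last wrist depth check, the large rim, medium rim, lid disc and knob read 0.0566, 0.0826, 0.1148 and 0.1367 m. Each is 1.2–1.5 mm below nominal; pots standing on the board read 1.4–1.5 mm low in the same way.
- **Centring:** the axes agree within about 1.5 mm of each other. The large pot is about 1–2 mm from the measured mat centre.
- **Final picture:** the tower is upright, the gripper is clear, and the sponge and eraser look undisturbed. I did not measure their positions again at the end. The tumbler was outside the final crop; I never moved near it.
- **Disagreements:** the first top and scene camera estimates differed from the wrist camera by 2–3 mm, so I used the wrist values for grasping and placing. I did not measure tilt directly. I viewed 16 pictures, two over the budget of 14.

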